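Cap the jars in the leaning pharmacy rack and lock it

TASK

Close all three jars in the leaning rack with the three white caps: the caps look alike but are of slightly different sizes, so try which cap goes with which jar and leave each one fully home on the jar it fits. When all three are closed, push the rack's red lever all the way over, away from the robot, to lock the rack. Leave the other things on the table alone.

Things in the scene. Friction and masses are not known exactly. Their poses are not given: they have to be found in the camera images.
- rack: fixed aluminium rack of three amber jars in a row along its y axis, 100 mm apart; origin under its base at the middle jar, on the table; z up, x away from the operator. Every jar leans 30 degrees from vertical towards the rack's -x: its axis, foot to mouth, is (-0.5, 0, 0.866) in the rack's frame. Jars are 72 mm across and cannot move
- mouth_1 (a point): centre of the open mouth of the jar at the rack's +y end (one dot on the base before it), level with the rim of its round neck, about 157 mm above the table. The neck stands 24 mm above the jar's shoulder; the three necks measure 24, 30 and 36 mm outside (16, 22 and 28 inside), and which jar has which differs every time
- mouth_2 (a point): centre of the open mouth of the jar at the rack's middle (two dots), level with the rim of its round neck, about 157 mm above the table. The neck stands 24 mm above the jar's shoulder; the three necks measure 24, 30 and 36 mm outside (16, 22 and 28 inside), and which jar has which differs every time
- mouth_3 (a point): centre of the open mouth of the jar at the rack's -y end (three dots), level with the rim of its round neck, about 157 mm above the table. The neck stands 24 mm above the jar's shoulder; the three necks measure 24, 30 and 36 mm outside (16, 22 and 28 inside), and which jar has which differs every time
- cap_a: loose white ribbed cap, 46 mm across, 26 mm high, 24 to 42 g, standing roof up on a 2 mm green mat; origin at the centre of its open underside, z up. All three look alike outside. Inside: a skirt 16 mm deep and a central plug hanging 9 mm from the inner roof. Bore/plug of the three caps: 27/13, 33/19 and 39/25 mm; which cap has which is not told
- cap_a_roof (a point): centre of the inner roof of cap_a, 16 mm above its origin along its z. On its own neck (1.5 mm room all round) the cap goes down until this point meets the mouth point. On too wide a neck the skirt stops on the rim, this point 16 mm off it; on too narrow a neck the plug stops on the rim, 9 mm off. A cap let go before it is home may slide off
- cap_b: loose white ribbed cap, 46 mm across, 26 mm high, 24 to 42 g, standing roof up on a 2 mm green mat; origin at the centre of its open underside, z up. All three look alike outside. Inside: a skirt 16 mm deep and a central plug hanging 9 mm from the inner roof. Bore/plug of the three caps: 27/13, 33/19 and 39/25 mm; which cap has which is not told
- cap_b_roof (a point): centre of the inner roof of cap_b, 16 mm above its origin along its z. On its own neck (1.5 mm room all round) the cap goes down until this point meets the mouth point. On too wide a neck the skirt stops on the rim, this point 16 mm off it; on too narrow a neck the plug stops on the rim, 9 mm off. A cap let go before it is home may slide off
- cap_c: loose white ribbed cap, 46 mm across, 26 mm high, 24 to 42 g, standing roof up on a 2 mm green mat; origin at the centre of its open underside, z up. All three look alike outside. Inside: a skirt 16 mm deep and a central plug hanging 9 mm from the inner roof. Bore/plug of the three caps: 27/13, 33/19 and 39/25 mm; which cap has which is not told
- cap_c_roof (a point): centre of the inner roof of cap_c, 16 mm above its origin along its z. On its own neck (1.5 mm room all round) the cap goes down until this point meets the mouth point. On too wide a neck the skirt stops on the rim, this point 16 mm off it; on too narrow a neck the plug stops on the rim, 9 mm off. A cap let go before it is home may slide off
- lock (a joint): red-ball toggle lever on a grey block at the -y end of the rack's base; 0 = leaning 0.5 rad towards the rack's -x (unlocked), 1.0 rad = full travel, leaning 0.5 rad to +x (locked); stays where it is left, needs about 1 N at the ball
- lock_tip (a point): centre of the lever's red ball, 26 mm across, 80 mm from the lever's pivot (the pivot is 34 mm above the table); the ball swings in the rack's x-z plane
- spatula: bystander, to be left alone: spatula lying flat before the rack, 150 mm long; origin at the centre of its underside
- mortar: bystander, to be left alone: white bowl, 90 mm across, 55 mm high; origin at the centre of its underside
- white_jar: bystander, to be left alone: white jar with blue cap, 60 mm across, 75 mm high; origin at the centre of its underside
- vial: bystander, to be left alone: small amber bottle with black cap, 32 mm across, 65 mm high; origin at the centre of its underside
- amber_bottle: bystander, to be left alone: amber bottle with black cap, 60 mm across, 150 mm high; origin at the centre of its underside
- tin: bystander, to be left alone: white tin, 72 mm across, 70 mm high; origin at the centre of its underside
- weight: bystander, to be left alone: brass weight, 28 mm across, 42 mm high; origin at the centre of its underside

How it is judged:
By the outcome, as a careful person would: the job done as asked, in the order asked, and still so for the second after the job is handed in, with the robot touching nothing.
It also fails if it takes over 72 s, if anything falls off the work surface, if the arm or the gripper's body presses on something with over 40 N, if the wrist force passes 120 N, or if a joint passes its speed limit or range.

ROBOT

A 6-joint arm with a two-finger parallel gripper is mounted at the origin on the work surface. World frame = base frame: x ahead of the robot, y to its left, z up, the work surface at z = 0. Lengths are in mm, angles in rad, forces in N, time in s.
With the tool pointing down it reaches from about 350 to 925 mm from the base axis. Payload 6.4 kg.
Tool frame: the origin (TCP) lies on the centre line of the jaws, within the pads' length; the fingertips stand 8 mm ahead of it and the grasp point (between the pads) lies 11 mm behind it; z points along the fingers, y is the line along which they close (so a half turn about z gives the same grasp; the last joint's range is limited). The gripper opens to 85 mm and grips with 20 to 120 N. Pads are 22 mm wide; open, the fingers measure 114 mm over their backs; the gripper's body (76 mm by 85 mm) begins 54 mm behind the grasp point. The pads swing forward as they close: fully open they stand 13 mm farther back than shut.
Start: joints at [-1.474, 0.245, 1.558, -0, 1.339, -0.174], TCP at [173.881, -626.322, 239.29] pointing down, gripper open.
Joint ranges: [-3.13, 3.13], [-1.02, 2.26], [0.13, 2.54], [-0.95, 4.09], [0.21, 2.88], [-2.74, 2.74]. Speed limits (rad/s): [2.57, 2.57, 3.14, 3.14, 3.14, 3.14].

INTERFACE

Orientations are given as a 3x3 rotation matrix whose columns are the frame's x, y, z axes.
In Python, from workcell import manip gives the robot as it stands.
- The arm moves only by the shell command python3 -m crank 'ROWS' [OPENING] [FORCE]. ROWS is JSON, a list of rows, each an object of numbers: "tx", "ty", "tz": the shift along the tool's x, y, z in cm; "wx", "wy", "wz": the turn, a rotation vector about the tool's x, y, z in rad. In form: [{"tx": .., "ty": .., "tz": .., "wx": .., "wy": .., "wz": ..}, ...]. A call has 1 to 10 rows; each row shifts and turns the commanded pose from where the row before left it, along the tool's axes as they then stand; what a row does not reach is not made up. A row lasts 1/8 s, in which the tool goes at most 62.5 mm and 10.7 degrees, less where a joint would pass 70% of its speed; a pose out of reach is approached as far as the arm can. A call with a gripper value outside its range is refused whole. OPENING is the opening, from 0 (shut) to 1 (fully open), set as the call begins (- or left out, the last holds). The fingers move at their own pace and stop on an object; FORCE is the grip in N (left out, the last holds). Time passes only in rows, so rows that do not move let the fingers close. It gives the time, the measured TCP pose, the force, the opening and the grip force at its end, in the units of the state.
- manip.observe(): the state, without advancing time (a new reading comes with each control period).
- manip.capture(name): name is "side" or "top"; returns a dict with "image" (384x512x3 uint8, red, green, blue), "range_z" (384x512 float32, mm along the optical axis (not along the pixel's ray), 0 where there is no reading), "fx", "fy", "cx", "cy" (pixels), "world_from_camera" (4x4, takes a point from camera to world coordinates). Camera axes: x right, y up, looking along -z (the intrinsics and any distortion apply to the point x, -y, -z); pixel columns grow to the right and rows downward; lengths in mm; the calibration is good to about 2 mm. A picture is of the moment at which its call begins.
- manip.finish_job(): hands the job in; it is judged then, once.
The state is a dict: "time": time; "joint_pos": joint angles; "joint_velocities": joint speeds; "joint_torque": joint torques, N m; "ee_pos": TCP position; "orientation": TCP orientation; "wrist_force": force on the tool from outside, world axes, zero at the start; "torque": the same for the moment, N m; "width": opening from 0.0 (shut) to 1.0 (fully open); "grasp_force": force on a finger pad.
Only numpy, scipy, OpenCV 4.12 (cv2) and the standard library are available. Lean on these libraries where they do the work, as an engineer would, in place of code of your own. Each camera call takes 0.05 s, during which the arm holds its last target. There are 200 camera calls.

## Working session

There is one attempt and no reset: what is moved stays moved. The work goes in short steps, Python scripts to look and compute and a shell command to move; the robot and the scene stay as the last step left them, time stands still between calls to the robot, and variables do not carry over. Pictures are saved under pics/ and viewed, at most 10 in all, crops included, and the job is handed in when it is done.

```bash
ls; mkdir -p pics
python3 - <<'E'
from workcell import manip
import cv2,numpy as np
np.set_printoptions(precision=3,suppress=True)
ims=[]
for n in("side","top"):
    c=manip.capture(n); np.savez(f"{n}0.npz",**c)
    print(n,c["fx"],c["fy"],c["cx"],c["cy"],[k for k in c]);print(np.array(c["world_from_camera"]))
    cv2.imwrite(f"pics/{n}0.png",cv2.resize(c["image"][...,::-1],(800,600),interpolation=cv2.INTER_CUBIC))
print(manip.observe())
E
```

```text
pics
side 483.97367681877927 483.97367681877927 261.6615570729259 197.4074015976652 ['image', 'range_z', 'fx', 'fy', 'cx', 'cy', 'world_from_camera']
[[   0.963    0.207   -0.174  402.888]
 [  -0.27     0.688   -0.674 -831.63 ]
 [  -0.02     0.696    0.718  974.658]
 [   0.       0.       0.       1.   ]]
top 412.61956493786835 412.61956493786835 247.54417526699507 188.01701842574627 ['image', 'range_z', 'fx', 'fy', 'cx', 'cy', 'world_from_camera']
[[  -0.004    0.998   -0.06   513.614]
 [  -1.      -0.005   -0.013  -36.552]
 [  -0.013    0.059    0.998 1178.556]
 [   0.       0.       0.       1.   ]]
{'time': 0.1, 'joint_pos': array([-1.474,  0.246,  1.559, -0.   ,  1.339, -0.174]), 'joint_velocities': array([-0.002, -0.001, -0.003, -0.001, -0.   , -0.001]), 'joint_torque': array([  0.   , -43.067, -32.713,  -0.   ,   0.003,  -0.   ]), 'ee_pos': array([ 173.848, -625.828,  238.313]), 'orientation': array([[ 0.964,  0.268, -0.   ],
       [ 0.268, -0.964,  0.002],
       [ 0.   , -0.002, -1.   ]]), 'wrist_force': array([ 0.076, -0.492,  0.347]), 'torque': array([-0.04 ,  0.008, -0.022]), 'grasp_force': 0.0, 'width': 0.9990531477451722}
```

View pics/side0.png

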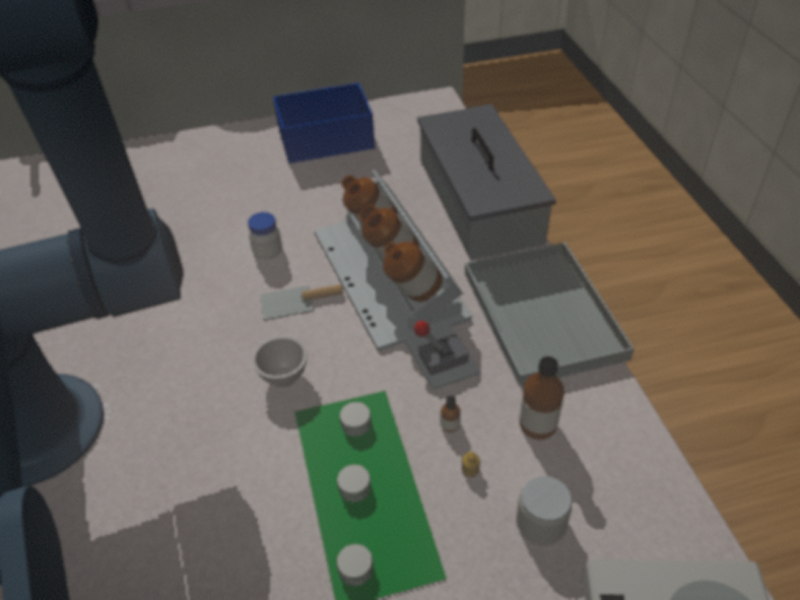

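View pics/top0.png

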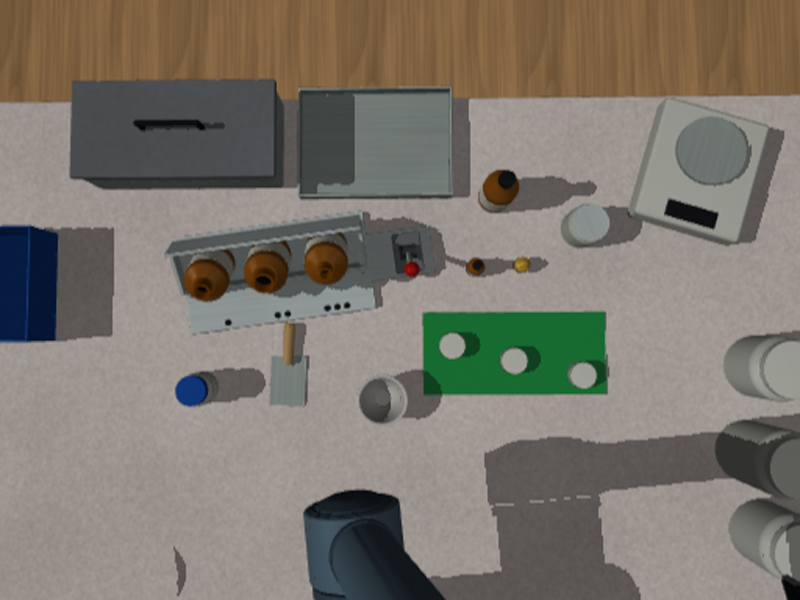

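Side view: rack centre about (390,260), caps at (355,418), (355,483) and (355,563), lever ball at (422,328). Top view: jars at (207,282), (266,272) and (326,262), caps at (452,346), (515,361) and (583,376), ball at (412,269).

```bash
cat > h.py <<'E'
import numpy as np,cv2
np.set_printoptions(precision=2,suppress=True)
def load(f): return dict(np.load(f))
def ray(c,u,v):
    M=c["world_from_camera"];d=np.array([(u-c["cx"])/c["fx"],-(v-c["cy"])/c["fy"],-1.])
    return M[:3,3],M[:3,:3]@d
def onz(c,u,v,z):
    o,d=ray(c,u,v);return o+d*(z-o[2])/d[2]
def tri(c1,p1,c2,p2):
    o,d=ray(c1,*p1);q,e=ray(c2,*p2)
    s=np.linalg.lstsq(np.c_[d,-e],q-o,rcond=None)[0]
    a,b=o+d*s[0],q+e*s[1];return (a+b)/2,np.linalg.norm(a-b)
def cloud(c):
    v,u=np.mgrid[:384,:512];z=c["range_z"].astype(float)
    P=np.stack([(u-c["cx"])/c["fx"]*z,-(v-c["cy"])/c["fy"]*z,-z],-1)
    M=c["world_from_camera"];return P@M[:3,:3].T+M[:3,3]
def blobs(m,amin=15):
    n,l,s,ce=cv2.connectedComponentsWithStats(m.astype(np.uint8))
    return [(ce[i],s[i,4],l==i) for i in range(1,n) if s[i,4]>=amin]
E
python3 - <<'E'
from h import *
for n in("side","top"):
    c=load(n+"0.npz");im=c["image"].astype(int);hsv=cv2.cvtColor(c["image"],cv2.COLOR_RGB2HSV).astype(int)
    P=cloud(c);print(n)
    g=(hsv[...,0]>45)&(hsv[...,0]<80)&(hsv[...,1]>120)
    b=max(blobs(g),key=lambda b:b[1]);hull=np.zeros(g.shape,np.uint8)
    cs,_=cv2.findContours(b[2].astype(np.uint8),0,2);cv2.fillPoly(hull,[cv2.convexHull(np.vstack(cs))],1)
    w=(hull>0)&(P[...,2]>22)&(P[...,2]<34)&(hsv[...,1]<60)
    for ce,a,m in blobs(w): print("cap",ce,a,P[m].mean(0),"ray z28",onz(c,*ce,28))
    r=((hsv[...,0]<5)|(hsv[...,0]>174))&(hsv[...,1]>170)&(hsv[...,2]>90)
    for ce,a,m in blobs(r): print("red",ce,a,np.median(P[m],0))
    # table, dots
    k=np.median(P[(P[...,2]>-8)&(P[...,2]<8)][:,2]);print("table z",k)
    x,y=[int(t/1.5625) for t in ((165,200) if n=="top" else (300,160))]
    cr=c["image"][y:y+95,x:x+115,::-1]
    cv2.imwrite(f"pics/crop_{n}.png",cv2.resize(cr,None,fx=6,fy=6,interpolation=cv2.INTER_CUBIC));print("crop origin",x,y)
a=np.hstack([cv2.resize(cv2.imread(f"pics/crop_{n}.png"),(400,330)) for n in("top","side")])
cv2.imwrite("pics/crops.png",a)
E
```

```text
side
cap [226.66 265.61] 253 [ 490.66 -138.43   27.88] ray z28 [ 490.63 -138.6    28.  ]
cap [225.7  306.84] 311 [ 463.53 -248.39   28.  ] ray z28 [ 463.51 -248.47   28.  ]
cap [226.36 359.25] 387 [ 437.65 -369.21   27.76] ray z28 [ 437.62 -369.42   28.  ]
table z 0.6476656412006605
crop origin 192 102
top
cap [289.14 221.28] 209 [ 489.1  -136.94   27.66] ray z28 [ 489.11 -136.92   28.  ]
cap [328.85 230.87] 213 [ 462.18 -246.57   27.44] ray z28 [ 462.2  -246.47   28.  ]
cap [372.87 240.12] 221 [ 436.33 -367.52   27.48] ray z28 [ 436.35 -367.37   28.  ]
red [262.1  172.06] 50 [618.19 -60.54 113.39]
table z -0.2924744285521683
crop origin 105 128
```

View pics/crop_top.png

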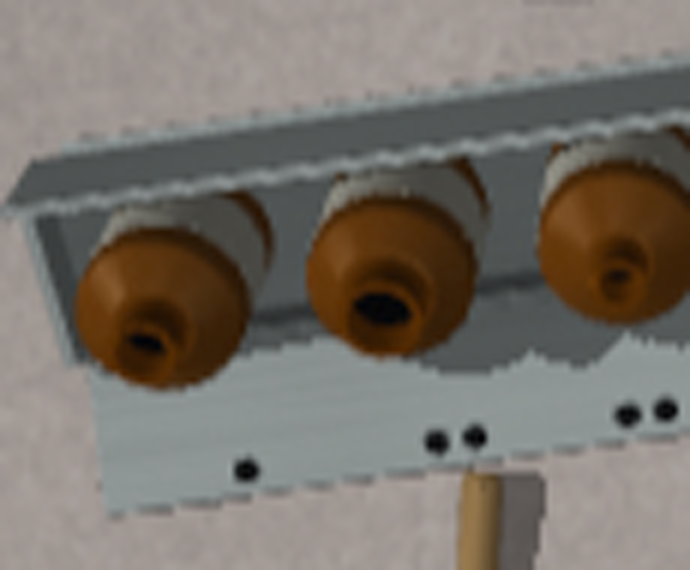

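View pics/crop_side.png

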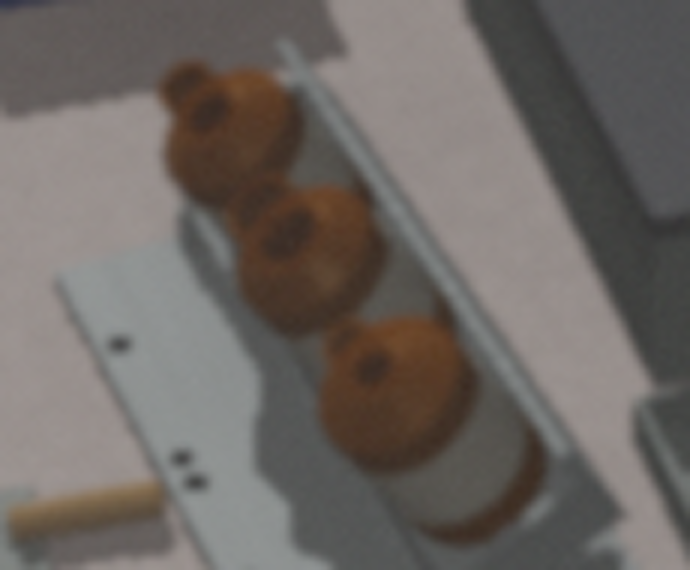

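Top crop: mouths 1, 2 and 3 at about (147,343), (383,308) and (620,277). Mouth 2 is the widest, mouth 1 medium and mouth 3 the narrowest. The side crop is blurry, so I'll use the top ray, the cloud and the dots for the rack pose.

Run:
```python
from h import *
from scipy.optimize import least_squares
c=load("top0.npz");s=load("side0.npz");P=cloud(c)
im=c["image"];print(im.shape)
x,y=105,128
g=cv2.cvtColor(im,cv2.COLOR_RGB2GRAY)
# dots: dark compact spots on rack base
P2=P.reshape(384,512,3)
m=(g<70);m[:190]=0;m[225:]=0;m[:,:110]=0;m[:,235:]=0
D=[]
for ce,a,mm in blobs(m,2): 
    print("dot",ce,a,np.median(P[mm],0)); D.append(onz(c,*ce,np.median(P[mm][:,2])))
D=np.array(D)
# mouths: hole by dark pixels
sub=im.astype(int)
for nm,(u0,v0) in {"1":(147,343),"2":(383,308),"3":(620,277)}.items():
    u,v=u0/6-.5+x,v0/6-.5+y
    ui,vi=int(round(u)),int(round(v))
    print(nm,u,v,onz(c,u,v,157), )
    w=P[vi-8:vi+9,ui-10:ui+11].reshape(-1,3)
    w=w[(w[:,2]>140)];print(" high pts n",len(w),w.mean(0),w[:,2].max(), w.min(0),w.max(0))
# back ridge top edge: points z highest at rack back
```

```text
(384, 512, 3)
dot [131.96 190.54] 28 [571.28 269.49 147.27]
dot [215.36 195.91] 11 [561.01  70.63  12.49]
dot [221.64 195.09] 11 [563.73  50.87  11.52]
dot [209.36 196.91] 11 [558.17  87.36  13.12]
dot [183.55 200.36] 11 [549.97 158.74  11.5 ]
dot [177.42 201.25] 12 [547.23 177.05  12.45]
dot [145.5 206. ] 12 [533.5  267.21  12.96]
dot [188.  210.5] 4 [520.28 147.22  11.26]
dot [187. 221.] 7 [490.79 149.74  12.18]
1 129.0 184.66666666666666 [584.32 271.82 157.  ]
 high pts n 158 [588.01 275.   150.25] 165.89713762496092 [566.24 259.02 140.04] [604.97 299.96 165.9 ]
2 168.33333333333334 178.83333333333334 [598.39 173.7  157.  ]
 high pts n 179 [598.27 168.3  191.59] 1178.5563679046345 [513.61 -36.55 140.3 ] [ 619.67  203.51 1178.56]
3 207.83333333333331 173.66666666666666 [610.77  75.23 157.  ]
 high pts n 115 [615.57  78.   149.81] 164.4859387054372 [595.25  63.89 140.02] [631.66 102.01 164.49]
```

Run:
```python
from h import *
psi=.137;X=np.array([np.cos(psi),np.sin(psi),0]);Y=np.array([-np.sin(psi),np.cos(psi),0]);Z=np.array([0,0,1.])
n=-.5*X+.866*Z;e=.866*X+.5*Z
M0=np.array([598.,173.6,157])
for nm in("top","side"):
    c=load(nm+"0.npz");P=cloud(c).reshape(-1,3);col=c["image"].reshape(-1,3).astype(int)
    ok=(c["range_z"].reshape(-1)>0)
    for k,R in((1,15),(2,18),(3,12)):
        m=M0+Y*100*(2-k);d=P-m;q=np.c_[d@e,d@Y,d@n]
        s=ok&(np.hypot(q[:,0],q[:,1])<R+14)&(q[:,2]>-8)&(q[:,2]<10)
        h=q[s];print(nm,k,s.sum(),"h pct",np.percentile(h[:,2],[50,80,95]))
        t=h[h[:,2]>-4]
        print("   mid e,y",(np.percentile(t[:,:2],3,axis=0)+np.percentile(t[:,:2],97,axis=0))/2,"ext",np.ptp(t[:,:2],axis=0),"circ",cv2.minEnclosingCircle(t[:,:2].astype(np.float32)))
# overlay: project predicted mouths in crop
def proj(c,p):
    M=c["world_from_camera"];q=M[:3,:3].T@(p-M[:3,3]);return np.array([c["cx"]-c["fx"]*q[0]/q[2],c["cy"]+c["fy"]*q[1]/q[2]])
out=[]
for nm,(x,y) in(("top",(105,128)),("side",(192,102))):
    c=load(nm+"0.npz");a=cv2.imread(f"pics/crop_{nm}.png")
    for k,R in((1,15),(2,18),(3,12)):
        m=M0+Y*100*(2-k);pts=np.array([proj(c,m+R*(np.cos(t)*e+np.sin(t)*Y)) for t in np.linspace(0,6.3,40)])
        cv2.polylines(a,[((pts-[x,y]+.5)*6).astype(int)],True,(255,255,0),1)
    out.append(a[:, :640] if nm=="top" else a[:400,100:600])
cv2.imwrite("pics/ov.png",cv2.resize(np.hstack([out[0][200:450],np.zeros((250,1,3),np.uint8)]),(800,312)))
a=cv2.resize(out[1],(500,400));b=cv2.resize(out[0][200:450],(640,250))
cv2.imwrite("pics/ov.png",np.vstack([cv2.copyMakeBorder(b,0,0,0,0,0),cv2.copyMakeBorder(a,0,0,0,140,0)])[:600])
```

```text
top 1 89 h pct [1.35 3.53 4.5 ]
   mid e,y [-4.43  1.17] ext [30.23 28.29] circ ((-4.795400619506836, 0.847737193107605), 15.19288444519043)
top 2 101 h pct [1.82 3.56 4.94]
   mid e,y [-4.05  1.87] ext [34.26 35.05] circ ((-4.633782386779785, 1.4899927377700806), 18.621015548706055)
top 3 62 h pct [0.6  2.84 4.51]
   mid e,y [-4.48  1.98] ext [23.21 23.22] circ ((-4.583004951477051, 1.8136547803878784), 11.98043155670166)
side 1 78 h pct [-0.57  2.47  4.13]
   mid e,y [-2.73  0.95] ext [29.14 33.06] circ ((-2.2559170722961426, 2.6025967597961426), 16.59659767150879)
side 2 104 h pct [-0.77  2.18  4.4 ]
   mid e,y [-2.02  2.5 ] ext [34.8  40.44] circ ((-1.92371666431427, 2.4490489959716797), 20.41554069519043)
side 3 68 h pct [-0.6   2.61  3.82]
   mid e,y [-2.22  1.07] ext [24.37 22.5 ] circ ((-3.0974345207214355, 0.7114466428756714), 12.682490348815918)
```

View pics/ov.png

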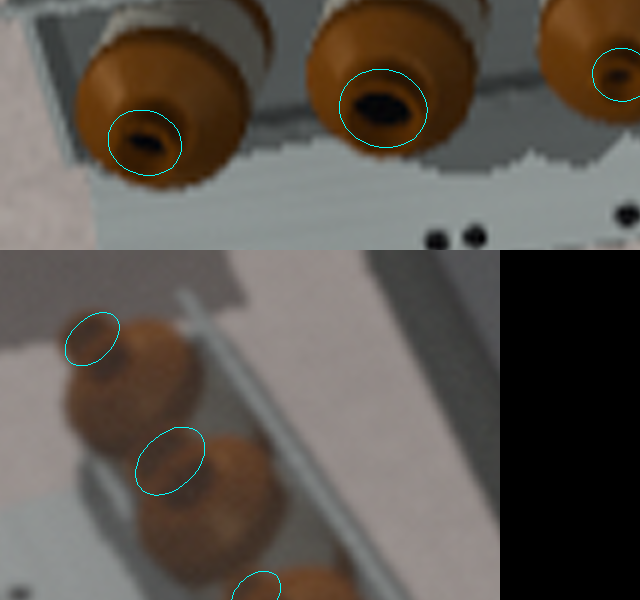

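All six measured sizes agree: neck 1 is 30 mm, neck 2 is 36 mm and neck 3 is 24 mm. Any cap tried on jar 1 therefore identifies itself: home, 9 mm off or 16 mm off. I'll start with the cap at (490,-138). First I squeeze it at 90° to the final grip so it is centred both ways.

```bash
cat > d.py <<'E'
import sys,json
from h import *
from workcell import manip
from scipy.spatial.transform import Rotation as R
# usage: d.py x y z yaw tilt  -> shift (cm) & turn in current tool axes
def pose(yaw,tilt):
    A=np.array([[np.cos(yaw),np.sin(yaw),0],[np.sin(yaw),-np.cos(yaw),0],[0,0,-1.]])
    return A@R.from_rotvec([0,tilt,0]).as_matrix()
o=manip.observe();T=o["orientation"]
print("t",round(o["time"],2),"pos",o["ee_pos"],"F",o["wrist_force"],"w %.3f g %.1f"%(o["width"],o["grasp_force"]),"j",o["joint_pos"])
if len(sys.argv)>1:
    a=list(map(float,sys.argv[1:]));G=pose(a[3],a[4])
    print("shift",T.T@(np.array(a[:3])-o["ee_pos"])/10,"| turn",R.from_matrix(T.T@G).as_rotvec())
E
python3 -m crank '[{"tx":4.36,"ty":-3.86},{"tx":4.36,"ty":-3.86},{"tx":4.36,"ty":-3.86},{"tx":4.36,"ty":-3.86},{"tx":4.36,"ty":-3.86},{"tx":4.36,"ty":-3.86},{"tx":4.36,"ty":-3.86},{"tx":4.36,"ty":-3.86},{"tx":4.36,"ty":-3.86},{"tx":4.36,"ty":-3.86}]' 1 20
python3 -m crank '[{"wz":-0.18},{"wz":-0.18},{"wz":-0.18},{"wz":-0.18},{"wz":-0.18},{"wz":-0.18},{"wz":-0.18},{"wz":-0.18}]'
python3 d.py 490 -137.7 60 1.708 0
```

```text
t 0.1 pos [ 173.85 -625.83  238.31] F [ 0.08 -0.49  0.35] w 0.999 g 0.0 j [-1.47  0.25  1.56 -0.    1.34 -0.17]
shift [ 43.52 -38.55  17.91] | turn [-0.   -0.   -1.44]invalid input
invalid input
```

```bash
python3 -m crank '[{"tx":4.36,"ty":-3.86,"tz":0,"wx":0,"wy":0,"wz":0},{"tx":4.36,"ty":-3.86,"tz":0,"wx":0,"wy":0,"wz":0},{"tx":4.36,"ty":-3.86,"tz":0,"wx":0,"wy":0,"wz":0},{"tx":4.36,"ty":-3.86,"tz":0,"wx":0,"wy":0,"wz":0},{"tx":4.36,"ty":-3.86,"tz":0,"wx":0,"wy":0,"wz":0},{"tx":4.36,"ty":-3.86,"tz":0,"wx":0,"wy":0,"wz":0},{"tx":4.36,"ty":-3.86,"tz":0,"wx":0,"wy":0,"wz":0},{"tx":4.36,"ty":-3.86,"tz":0,"wx":0,"wy":0,"wz":0},{"tx":4.36,"ty":-3.86,"tz":0,"wx":0,"wy":0,"wz":0},{"tx":4.36,"ty":-3.86,"tz":0,"wx":0,"wy":0,"wz":0}]' 1 20
python3 -m crank '[{"tx":0,"ty":0,"tz":0,"wx":0,"wy":0,"wz":-0.18},{"tx":0,"ty":0,"tz":0,"wx":0,"wy":0,"wz":-0.18},{"tx":0,"ty":0,"tz":0,"wx":0,"wy":0,"wz":-0.18},{"tx":0,"ty":0,"tz":0,"wx":0,"wy":0,"wz":-0.18},{"tx":0,"ty":0,"tz":0,"wx":0,"wy":0,"wz":-0.18},{"tx":0,"ty":0,"tz":0,"wx":0,"wy":0,"wz":-0.18},{"tx":0,"ty":0,"tz":0,"wx":0,"wy":0,"wz":-0.18},{"tx":0,"ty":0,"tz":0,"wx":0,"wy":0,"wz":-0.18}]'
python3 d.py 490 -137.7 60 1.708 0
```

```text
time: 1.35
ee_pos: [491.3, -135.9, 239.1]
orientation: [[0.964, 0.267, -0.0], [0.267, -0.964, -0.0], [-0.0, -0.0, -1.0]]
wrist_force: [0.4, -1.6, -0.4]
width: 1.0
grasp_force: 0.0
time: 2.35
ee_pos: [490.4, -137.6, 238.8]
orientation: [[-0.145, 0.989, -0.001], [0.989, 0.145, 0.0], [0.001, -0.001, -1.0]]
wrist_force: [-0.1, 0.2, -1.0]
width: 1.001
grasp_force: 0.0
t 2.35 pos [ 490.44 -137.59  238.79] F [-0.09  0.15 -0.99] w 1.001 g 0.0 j [-0.5  -0.09  1.91  0.    1.32 -0.64]
shift [-0.02 -0.03 17.88] | turn [-0.   -0.    0.01]
```

```bash
python3 -m crank '[{"tx":0,"ty":0,"tz":5.5,"wx":0,"wy":0,"wz":0},{"tx":0,"ty":0,"tz":5.5,"wx":0,"wy":0,"wz":0},{"tx":0,"ty":0,"tz":5.5,"wx":0,"wy":0,"wz":0},{"tx":0,"ty":0,"tz":4,"wx":0,"wy":0,"wz":0},{"tx":0,"ty":0,"tz":2,"wx":0,"wy":0,"wz":0}]'
python3 -m crank '[{"tx":0,"ty":0,"tz":0,"wx":0,"wy":0,"wz":0},{"tx":0,"ty":0,"tz":0,"wx":0,"wy":0,"wz":0},{"tx":0,"ty":0,"tz":0,"wx":0,"wy":0,"wz":0},{"tx":0,"ty":0,"tz":0,"wx":0,"wy":0,"wz":0}]' 0.3 20
python3 -m crank '[{"tx":0,"ty":0,"tz":0,"wx":0,"wy":0,"wz":0},{"tx":0,"ty":0,"tz":0,"wx":0,"wy":0,"wz":0}]' 0.8 20
python3 d.py 490 -137.7 13 0.137 0
```

```text
time: 2.98
ee_pos: [488.7, -136.7, 11.3]
orientation: [[-0.139, 0.99, -0.004], [0.99, 0.139, 0.002], [0.003, -0.004, -1.0]]
wrist_force: [0.7, -0.1, 0.1]
width: 1.004
grasp_force: 0.0
time: 3.48
ee_pos: [491.8, -138.3, 15.7]
orientation: [[-0.14, 0.99, 0.002], [0.99, 0.14, -0.001], [-0.002, 0.002, -1.0]]
wrist_force: [-0.6, -0.8, 4.8]
width: 0.53
grasp_force: 20.8
time: 3.72
ee_pos: [490.6, -137.7, 14.3]
orientation: [[-0.14, 0.99, -0.0], [0.99, 0.14, 0.0], [0.0, -0.0, -1.0]]
wrist_force: [0.6, 0.1, 0.6]
width: 0.798
grasp_force: 0.0
t 3.73 pos [ 490.62 -137.67   14.29] F [0.57 0.07 0.62] w 0.798 g 0.0 j [-0.5   0.26  2.02 -0.    0.87 -0.64]
shift [ 0.01 -0.06  0.13] | turn [-0.    0.    1.57]
```

```bash
python3 -m crank '[{"tx":0,"ty":0,"tz":0,"wx":0,"wy":0,"wz":0.174},{"tx":0,"ty":0,"tz":0,"wx":0,"wy":0,"wz":0.174},{"tx":0,"ty":0,"tz":0,"wx":0,"wy":0,"wz":0.174},{"tx":0,"ty":0,"tz":0,"wx":0,"wy":0,"wz":0.174},{"tx":0,"ty":0,"tz":0,"wx":0,"wy":0,"wz":0.174},{"tx":0,"ty":0,"tz":0,"wx":0,"wy":0,"wz":0.174},{"tx":0,"ty":0,"tz":0,"wx":0,"wy":0,"wz":0.174},{"tx":0,"ty":0,"tz":0,"wx":0,"wy":0,"wz":0.174},{"tx":0,"ty":0,"tz":0,"wx":0,"wy":0,"wz":0.174}]'
python3 -m crank '[{"tx":0,"ty":0,"tz":0,"wx":0,"wy":0,"wz":0},{"tx":0,"ty":0,"tz":0,"wx":0,"wy":0,"wz":0},{"tx":0,"ty":0,"tz":0,"wx":0,"wy":0,"wz":0},{"tx":0,"ty":0,"tz":0,"wx":0,"wy":0,"wz":0}]' 0.3 40
python3 d.py 490 -137.7 13 0.137 0
python3 -m crank '[{"tx":0,"ty":0,"tz":-5,"wx":0,"wy":0,"wz":0},{"tx":0,"ty":0,"tz":-6,"wx":0,"wy":0,"wz":0},{"tx":0,"ty":0,"tz":-6,"wx":0,"wy":0,"wz":0},{"tx":0,"ty":0,"tz":-5,"wx":0,"wy":0,"wz":0},{"tx":0,"ty":0,"tz":0,"wx":0,"wy":0,"wz":0},{"tx":0,"ty":0,"tz":0,"wx":0,"wy":0,"wz":0}]'
python3 d.py 440 300 260 0.137 0
```

```text
time: 4.85
ee_pos: [490.5, -137.6, 14.1]
orientation: [[0.99, 0.139, -0.0], [0.139, -0.99, 0.0], [-0.0, -0.0, -1.0]]
wrist_force: [0.8, 0.9, 0.3]
width: 0.801
grasp_force: 0.0
time: 5.35
ee_pos: [490.9, -137.8, 14.5]
orientation: [[0.989, 0.145, 0.0], [0.145, -0.989, -0.0], [0.0, 0.0, -1.0]]
wrist_force: [-0.8, 0.2, 2.2]
width: 0.523
grasp_force: 40.8
t 5.35 pos [ 490.88 -137.84   14.46] F [-0.77  0.22  2.19] w 0.523 g 40.8 j [-0.5   0.26  2.02 -0.    0.87  0.93]
shift [-0.09 -0.03  0.15] | turn [ 0.   -0.    0.01]
time: 6.1
ee_pos: [490.1, -137.4, 233.1]
orientation: [[0.989, 0.145, -0.002], [0.145, -0.989, 0.001], [-0.002, -0.001, -1.0]]
wrist_force: [-0.0, 0.5, -0.2]
width: 0.518
grasp_force: 41.1
t 6.1 pos [ 490.08 -137.43  233.07] F [-0.01  0.51 -0.17] w 0.518 g 41.1 j [-0.5  -0.08  1.92 -0.    1.31  0.93]
shift [  1.36 -44.01  -2.65] | turn [-0.    0.    0.01]
```

```bash
python3 -m crank '[{"tx":1.26,"ty":-4.92,"tz":-0.2,"wx":0,"wy":0,"wz":0},{"tx":1.26,"ty":-4.92,"tz":-0.2,"wx":0,"wy":0,"wz":0},{"tx":1.26,"ty":-4.92,"tz":-0.2,"wx":0,"wy":0,"wz":0},{"tx":1.26,"ty":-4.92,"tz":-0.2,"wx":0,"wy":0,"wz":0},{"tx":1.26,"ty":-4.92,"tz":-0.2,"wx":0,"wy":0,"wz":0},{"tx":1.26,"ty":-4.92,"tz":-0.2,"wx":0,"wy":0,"wz":0},{"tx":1.26,"ty":-4.92,"tz":-0.2,"wx":0,"wy":0,"wz":0},{"tx":1.26,"ty":-4.92,"tz":-0.2,"wx":0,"wy":0,"wz":0}]'
python3 -m crank '[{"tx":0,"ty":0,"tz":0,"wx":0,"wy":0.1745,"wz":0.008},{"tx":0,"ty":0,"tz":0,"wx":0,"wy":0.1745,"wz":0},{"tx":0,"ty":0,"tz":0,"wx":0,"wy":0.1745,"wz":0},{"tx":0,"ty":0,"tz":0,"wx":0,"wy":0,"wz":0},{"tx":0,"ty":0,"tz":0,"wx":0,"wy":0,"wz":0}]'
python3 d.py 562.3 271 188.5 0.137 0.5236
```

```text
time: 7.1
ee_pos: [532.4, 267.6, 247.2]
orientation: [[0.989, 0.145, -0.005], [0.145, -0.99, -0.002], [-0.005, 0.001, -1.0]]
wrist_force: [1.0, -0.9, 0.0]
width: 0.523
grasp_force: 41.1
time: 7.72
ee_pos: [534.1, 266.2, 249.8]
orientation: [[0.859, 0.136, 0.493], [0.118, -0.991, 0.068], [0.497, -0.0, -0.867]]
wrist_force: [0.8, 0.0, 0.8]
width: 0.517
grasp_force: 41.1
t 7.72 pos [534.05 266.15 249.82] F [0.84 0.02 0.83] w 0.517 g 41.1 j [ 0.31 -0.14  2.   -0.12  0.77  1.81]
shift [-0.57 -0.09  6.74] | turn [-0.  0. -0.]
```

```bash
python3 -m crank '[{"tx":-0.28,"ty":-0.05,"tz":4,"wx":0,"wy":0,"wz":0},{"tx":-0.28,"ty":-0.04,"tz":2.7,"wx":0,"wy":0,"wz":0},{"tx":0,"ty":0,"tz":1,"wx":0,"wy":0,"wz":0},{"tx":0,"ty":0,"tz":1,"wx":0,"wy":0,"wz":0},{"tx":0,"ty":0,"tz":0,"wx":0,"wy":0,"wz":0},{"tx":0,"ty":0,"tz":0,"wx":0,"wy":0,"wz":0}]'
python3 d.py 580.3 273.5 157 0.137 0.5236
python3 - <<'E'
from workcell import manip
import cv2,numpy as np
a=[]
for n,(x,y) in(("side",(180,80)),("top",(90,120))):
    c=manip.capture(n);a.append(cv2.resize(c["image"][y:y+100,x:x+90,::-1],(400,444),interpolation=cv2.INTER_CUBIC))
cv2.imwrite("pics/pre.png",np.hstack(a))
E
```

```text
time: 8.48
ee_pos: [572.3, 272.7, 173.3]
orientation: [[0.857, 0.137, 0.496], [0.118, -0.991, 0.069], [0.501, -0.001, -0.865]]
wrist_force: [-0.0, 0.3, -0.6]
width: 0.521
grasp_force: 41.1
t 8.47 pos [572.27 272.67 173.26] F [-0.    0.34 -0.61] w 0.521 g 41.1 j [ 0.3   0.05  1.97 -0.14  0.61  1.82]
shift [-0.12  0.03  1.81] | turn [-0. -0. -0.]
```

View pics/pre.png

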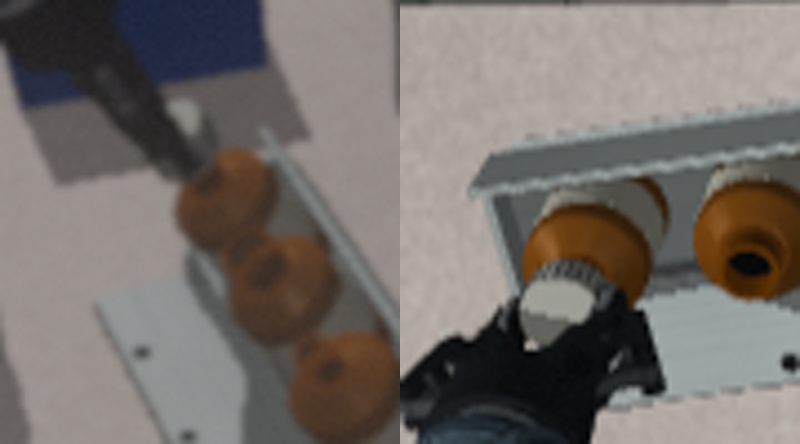

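Picture: the cap, at (560,300) in the right half, is over the neck of jar 1 and lined up by eye. I'll now approach in small steps and watch the force.

```bash
python3 -m crank '[{"tx":-0.12,"ty":0.03,"tz":0.2,"wx":0,"wy":0,"wz":0},{"tx":0,"ty":0,"tz":0.2,"wx":0,"wy":0,"wz":0},{"tx":0,"ty":0,"tz":0.15,"wx":0,"wy":0,"wz":0},{"tx":0,"ty":0,"tz":0.15,"wx":0,"wy":0,"wz":0},{"tx":0,"ty":0,"tz":0.1,"wx":0,"wy":0,"wz":0},{"tx":0,"ty":0,"tz":0,"wx":0,"wy":0,"wz":0}]'
python3 d.py 580.3 273.5 157 0.137 0.5236
python3 -m crank '[{"tx":0,"ty":0,"tz":0.1,"wx":0,"wy":0,"wz":0},{"tx":0,"ty":0,"tz":0.1,"wx":0,"wy":0,"wz":0},{"tx":0,"ty":0,"tz":0,"wx":0,"wy":0,"wz":0},{"tx":0,"ty":0,"tz":0,"wx":0,"wy":0,"wz":0}]'
python3 d.py 580.3 273.5 157 0.137 0.5236
```

```text
time: 9.32
ee_pos: [574.8, 272.6, 164.5]
orientation: [[0.858, 0.136, 0.495], [0.118, -0.991, 0.069], [0.5, -0.001, -0.866]]
wrist_force: [-0.3, -0.3, -0.8]
width: 0.524
grasp_force: 41.1
t 9.32 pos [574.8  272.59 164.5 ] F [-0.27 -0.31 -0.83] w 0.524 g 41.1 j [ 0.3   0.07  1.97 -0.14  0.59  1.83]
shift [ 0.11 -0.01  0.93] | turn [-0.  0. -0.]
time: 9.82
ee_pos: [575.8, 272.7, 162.9]
orientation: [[0.858, 0.136, 0.495], [0.118, -0.991, 0.069], [0.5, -0.001, -0.866]]
wrist_force: [0.3, 0.0, -0.2]
width: 0.522
grasp_force: 41.1
t 9.82 pos [575.81 272.73 162.92] F [ 0.28  0.04 -0.2 ] w 0.522 g 41.1 j [ 0.3   0.07  1.97 -0.14  0.59  1.83]
shift [ 0.1  -0.01  0.74] | turn [-0.  0. -0.]
```

```bash
python3 -m crank '[{"tx":0.05,"ty":0,"tz":0.1,"wx":0,"wy":0,"wz":0},{"tx":0,"ty":0,"tz":0.1,"wx":0,"wy":0,"wz":0},{"tx":0,"ty":0,"tz":0.1,"wx":0,"wy":0,"wz":0},{"tx":0,"ty":0,"tz":0.1,"wx":0,"wy":0,"wz":0},{"tx":0,"ty":0,"tz":0,"wx":0,"wy":0,"wz":0},{"tx":0,"ty":0,"tz":0,"wx":0,"wy":0,"wz":0}]'
python3 d.py 580.3 273.5 157 0.137 0.5236
```

```text
time: 10.58
ee_pos: [576.9, 273.0, 162.1]
orientation: [[0.859, 0.137, 0.493], [0.119, -0.991, 0.067], [0.498, 0.001, -0.867]]
wrist_force: [-29.5, -8.8, 26.5]
width: 0.519
grasp_force: 44.7
t 10.57 pos [576.9  273.01 162.1 ] F [-29.46  -8.82  26.49] w 0.519 g 44.7 j [ 0.3   0.08  1.96 -0.14  0.59  1.83]
shift [ 0.04 -0.    0.61] | turn [0. 0. 0.]
```

Stopped about 9.7 mm off: this is either the wide cap or a snag. I'll back off 2 mm and check the lateral play, which is ±1.5 mm for the 33 bore and ±4.5 mm for the 39.

```bash
python3 -m crank '[{"tx":0,"ty":0,"tz":-0.3,"wx":0,"wy":0,"wz":0},{"tx":0,"ty":0.15,"tz":0,"wx":0,"wy":0,"wz":0},{"tx":0,"ty":0.15,"tz":0,"wx":0,"wy":0,"wz":0},{"tx":0,"ty":0,"tz":0,"wx":0,"wy":0,"wz":0}]'
python3 -m crank '[{"tx":0,"ty":-0.2,"tz":0,"wx":0,"wy":0,"wz":0},{"tx":0,"ty":-0.2,"tz":0,"wx":0,"wy":0,"wz":0},{"tx":0,"ty":-0.2,"tz":0,"wx":0,"wy":0,"wz":0},{"tx":0,"ty":0,"tz":0,"wx":0,"wy":0,"wz":0}]'
python3 d.py 580.3 273.5 157 0.137 0.5236
```

```text
time: 11.08
ee_pos: [577.4, 270.1, 162.6]
orientation: [[0.858, 0.136, 0.496], [0.118, -0.991, 0.069], [0.501, -0.001, -0.866]]
wrist_force: [-3.2, 2.1, 4.6]
width: 0.524
grasp_force: 41.5
time: 11.58
ee_pos: [576.8, 275.3, 162.7]
orientation: [[0.858, 0.136, 0.496], [0.118, -0.991, 0.068], [0.5, 0.0, -0.866]]
wrist_force: [-4.9, -2.9, 5.7]
width: 0.518
grasp_force: 41.7
t 11.57 pos [576.83 275.28 162.68] F [-4.91 -2.9   5.67] w 0.518 g 41.7 j [ 0.3   0.08  1.96 -0.15  0.59  1.84]
shift [-0.01  0.22  0.65] | turn [ 0. -0. -0.]
```

Five mm of free play, so this is the 39 mm cap and it belongs on jar 2.

```bash
python3 -m crank '[{"tx":0,"ty":0,"tz":-3.5,"wx":0,"wy":0,"wz":0},{"tx":0,"ty":5.1,"tz":0,"wx":0,"wy":0,"wz":0},{"tx":0,"ty":5.1,"tz":0,"wx":0,"wy":0,"wz":0},{"tx":0,"ty":0,"tz":1.7,"wx":0,"wy":0,"wz":0},{"tx":0,"ty":0,"tz":0,"wx":0,"wy":0,"wz":0},{"tx":0,"ty":0,"tz":0,"wx":0,"wy":0,"wz":0},{"tx":0,"ty":0,"tz":0,"wx":0,"wy":0,"wz":0}]'
python3 d.py 594 174.5 157 0.137 0.5236
```

```text
time: 12.45
ee_pos: [581.2, 174.2, 178.1]
orientation: [[0.858, 0.137, 0.495], [0.119, -0.991, 0.069], [0.5, -0.001, -0.866]]
wrist_force: [0.2, -0.3, 0.8]
width: 0.517
grasp_force: 41.2
t 12.45 pos [581.25 174.16 178.14] F [ 0.22 -0.32  0.8 ] w 0.517 g 41.2 j [ 0.1  -0.03  2.04  0.04  0.61  1.5 ]
shift [0.04 0.14 2.46] | turn [-0. -0.  0.]
```

```bash
python3 -m crank '[{"tx":0.04,"ty":0.14,"tz":0.5,"wx":0,"wy":0,"wz":0},{"tx":0,"ty":0,"tz":0.4,"wx":0,"wy":0,"wz":0},{"tx":0,"ty":0,"tz":0.1,"wx":0,"wy":0,"wz":0},{"tx":0,"ty":0,"tz":0.1,"wx":0,"wy":0,"wz":0},{"tx":0,"ty":0,"tz":0.1,"wx":0,"wy":0,"wz":0},{"tx":0,"ty":0,"tz":0.1,"wx":0,"wy":0,"wz":0},{"tx":0,"ty":0,"tz":0,"wx":0,"wy":0,"wz":0},{"tx":0,"ty":0,"tz":0,"wx":0,"wy":0,"wz":0}]'
python3 d.py 594 174.5 157 0.137 0.5236
```

```text
time: 13.45
ee_pos: [588.0, 173.3, 166.4]
orientation: [[0.858, 0.136, 0.495], [0.118, -0.991, 0.069], [0.499, -0.001, -0.866]]
wrist_force: [-1.9, 2.1, 0.1]
width: 0.519
grasp_force: 41.3
t 13.45 pos [588.02 173.27 166.41] F [-1.87  2.13  0.15] w 0.519 g 41.3 j [ 0.09 -0.    2.04  0.04  0.59  1.5 ]
shift [ 0.06 -0.04  1.12] | turn [-0.  0. -0.]
```

```bash
python3 -m crank '[{"tx":0,"ty":-0.05,"tz":0.1,"wx":0,"wy":0,"wz":0},{"tx":0,"ty":0,"tz":0.1,"wx":0,"wy":0,"wz":0},{"tx":0,"ty":0,"tz":0.1,"wx":0,"wy":0,"wz":0},{"tx":0,"ty":0,"tz":0.1,"wx":0,"wy":0,"wz":0},{"tx":0,"ty":0,"tz":0.1,"wx":0,"wy":0,"wz":0},{"tx":0,"ty":0,"tz":0.1,"wx":0,"wy":0,"wz":0},{"tx":0,"ty":0,"tz":0,"wx":0,"wy":0,"wz":0}]'
python3 d.py 594 174.5 157 0.137 0.5236
```

```text
time: 14.32
ee_pos: [591.1, 174.0, 161.3]
orientation: [[0.858, 0.136, 0.495], [0.118, -0.991, 0.069], [0.5, -0.001, -0.866]]
wrist_force: [-1.8, 1.8, -1.3]
width: 0.523
grasp_force: 41.2
t 14.32 pos [591.05 174.04 161.28] F [-1.85  1.84 -1.33] w 0.523 g 41.2 j [0.09 0.01 2.03 0.04 0.57 1.5 ]
shift [ 0.04 -0.01  0.52] | turn [-0.  0. -0.]
```

```bash
python3 -m crank '[{"tx":-0.05,"ty":-0.03,"tz":0.15,"wx":0,"wy":0,"wz":0},{"tx":0,"ty":0,"tz":0.15,"wx":0,"wy":0,"wz":0},{"tx":0,"ty":0,"tz":0.15,"wx":0,"wy":0,"wz":0},{"tx":0,"ty":0,"tz":0.1,"wx":0,"wy":0,"wz":0},{"tx":0,"ty":0,"tz":0.1,"wx":0,"wy":0,"wz":0},{"tx":0,"ty":0,"tz":0.1,"wx":0,"wy":0,"wz":0},{"tx":0,"ty":0,"tz":0.1,"wx":0,"wy":0,"wz":0},{"tx":0,"ty":0,"tz":0,"wx":0,"wy":0,"wz":0}]'
python3 d.py 594 174.5 157 0.137 0.5236
```

```text
time: 15.32
ee_pos: [594.6, 174.8, 154.5]
orientation: [[0.859, 0.137, 0.494], [0.118, -0.991, 0.069], [0.499, -0.0, -0.867]]
wrist_force: [-10.1, -2.3, 8.2]
width: 0.52
grasp_force: 42.4
t 15.32 pos [594.56 174.81 154.49] F [-10.05  -2.3    8.2 ] w 0.520 g 42.4 j [0.09 0.03 2.02 0.04 0.56 1.5 ]
shift [ 0.07  0.02 -0.25] | turn [-0.  0. -0.]
```

```bash
python3 -m crank '[{"tx":0,"ty":0,"tz":0.1,"wx":0,"wy":0,"wz":0},{"tx":0,"ty":0,"tz":0.1,"wx":0,"wy":0,"wz":0},{"tx":0,"ty":0,"tz":0,"wx":0,"wy":0,"wz":0}]'
python3 d.py 594 174.5 157 0.137 0.5236
python3 -m crank '[{"tx":0,"ty":0,"tz":0,"wx":0,"wy":0,"wz":0},{"tx":0,"ty":0,"tz":0,"wx":0,"wy":0,"wz":0},{"tx":0,"ty":0,"tz":-0.2,"wx":0,"wy":0,"wz":0},{"tx":0,"ty":0,"tz":-2,"wx":0,"wy":0,"wz":0},{"tx":0,"ty":0,"tz":-5,"wx":0,"wy":0,"wz":0},{"tx":0,"ty":0,"tz":-3,"wx":0,"wy":0,"wz":0}]' 0.85
python3 d.py 462.9 -247.5 240 1.708 0
python3 - <<'E'
from h import *
from workcell import manip
psi=.137;X=np.array([np.cos(psi),np.sin(psi),0]);Y=np.array([-np.sin(psi),np.cos(psi),0]);n=-.5*X+np.array([0,0,.866])
for nm in("side","top"):
    c=manip.capture(nm);np.savez(nm+"1.npz",**c);P=cloud(c)
    hsv=cv2.cvtColor(c["image"],cv2.COLOR_RGB2HSV).astype(int)
    d=P-np.array([594,174.5,157]);h=d@n;lat=np.linalg.norm(d-h[...,None]*n,axis=-1)
    m=(lat<18)&(hsv[...,1]<70)&(abs(h)<40)&(c["range_z"]>0);print(nm,"cap top h",m.sum(),np.median(h[m]),"want 10", np.median(d[m],0))
E
```

```text
time: 15.7
ee_pos: [594.7, 174.8, 154.3]
orientation: [[0.859, 0.137, 0.493], [0.119, -0.991, 0.068], [0.497, 0.0, -0.868]]
wrist_force: [-32.4, -7.4, 27.6]
width: 0.523
grasp_force: 44.9
t 15.7 pos [594.73 174.84 154.32] F [-32.44  -7.45  27.56] w 0.523 g 44.9 j [0.09 0.04 2.02 0.04 0.56 1.5 ]
shift [ 0.07  0.02 -0.27] | turn [-0.  0.  0.]
time: 16.45
ee_pos: [545.3, 167.9, 242.6]
orientation: [[0.857, 0.136, 0.497], [0.118, -0.991, 0.069], [0.502, -0.001, -0.865]]
wrist_force: [-0.4, 0.0, 0.5]
width: 0.848
grasp_force: 0.0
t 16.45 pos [545.35 167.94 242.59] F [-0.44  0.04  0.54] w 0.848 g 0.0 j [ 0.09 -0.22  2.08  0.04  0.75  1.5 ]
shift [-12.09  40.03  -6.74] | turn [ 0.41 -0.41 -1.53]
side cap top h 97 10.36049727223539 want 10 [-5.24 -1.35  9.76]
top cap top h 152 10.851395761774187 want 10 [-4.46 -0.45  9.25]
```

Cap 1 is home on jar 2, with its top at h≈10 mm. Next is the cap at (463,-247.5).

```bash
python3 -m crank '[{"tx":0,"ty":0,"tz":0,"wx":0,"wy":-0.175,"wz":0},{"tx":0,"ty":0,"tz":0,"wx":0,"wy":-0.175,"wz":0},{"tx":0,"ty":0,"tz":0,"wx":0,"wy":-0.175,"wz":0},{"tx":-2.31,"ty":5,"tz":0,"wx":0,"wy":0,"wz":0},{"tx":-2.31,"ty":5,"tz":0,"wx":0,"wy":0,"wz":0},{"tx":-2.31,"ty":5,"tz":0,"wx":0,"wy":0,"wz":0},{"tx":-2.31,"ty":5,"tz":0,"wx":0,"wy":0,"wz":0},{"tx":-2.31,"ty":5,"tz":0,"wx":0,"wy":0,"wz":0},{"tx":-2.29,"ty":5,"tz":0,"wx":0,"wy":0,"wz":0}]'
python3 -m crank '[{"tx":0,"ty":5,"tz":0,"wx":0,"wy":0,"wz":0},{"tx":0,"ty":5,"tz":0,"wx":0,"wy":0,"wz":0},{"tx":0,"ty":0,"tz":0,"wx":0,"wy":0,"wz":-0.18},{"tx":0,"ty":0,"tz":0,"wx":0,"wy":0,"wz":-0.18},{"tx":0,"ty":0,"tz":0,"wx":0,"wy":0,"wz":-0.18},{"tx":0,"ty":0,"tz":0,"wx":0,"wy":0,"wz":-0.18},{"tx":0,"ty":0,"tz":0,"wx":0,"wy":0,"wz":-0.18},{"tx":0,"ty":0,"tz":0,"wx":0,"wy":0,"wz":-0.18},{"tx":0,"ty":0,"tz":0,"wx":0,"wy":0,"wz":-0.18},{"tx":0,"ty":0,"tz":0,"wx":0,"wy":0,"wz":-0.18}]' 1 20
python3 d.py 462.9 -247.5 14.3 1.708 0
```

```text
time: 17.68
ee_pos: [448.5, -149.8, 239.2]
orientation: [[0.991, 0.136, -0.003], [0.136, -0.991, 0.001], [-0.002, -0.001, -1.0]]
wrist_force: [1.0, 0.6, 0.3]
width: 0.851
grasp_force: 0.0
time: 18.92
ee_pos: [462.8, -247.2, 238.8]
orientation: [[-0.012, 1.0, -0.003], [1.0, 0.012, 0.002], [0.002, -0.003, -1.0]]
wrist_force: [0.1, -0.3, -0.0]
width: 1.003
grasp_force: 0.0
t 18.93 pos [ 462.82 -247.25  238.79] F [ 0.08 -0.31 -0.02] w 1.003 g 0.0 j [-0.71 -0.05  1.87 -0.    1.32 -0.72]
shift [-0.07  0.08 22.45] | turn [-0.   -0.   -0.13]
```

```bash
python3 -m crank '[{"tx":0,"ty":0,"tz":5.5,"wx":0,"wy":0,"wz":0},{"tx":0,"ty":0,"tz":5.5,"wx":0,"wy":0,"wz":0},{"tx":0,"ty":0,"tz":5.5,"wx":0,"wy":0,"wz":0},{"tx":0,"ty":0,"tz":4,"wx":0,"wy":0,"wz":0},{"tx":0,"ty":0,"tz":2,"wx":0,"wy":0,"wz":0}]'
python3 -m crank '[{"tx":0,"ty":0,"tz":0,"wx":0,"wy":0,"wz":0},{"tx":0,"ty":0,"tz":0,"wx":0,"wy":0,"wz":0},{"tx":0,"ty":0,"tz":0,"wx":0,"wy":0,"wz":0},{"tx":0,"ty":0,"tz":0,"wx":0,"wy":0,"wz":0}]' 0.3 20
python3 -m crank '[{"tx":0,"ty":0,"tz":0,"wx":0,"wy":0,"wz":0},{"tx":0,"ty":0,"tz":0,"wx":0,"wy":0,"wz":0},{"tx":0,"ty":0,"tz":0,"wx":0,"wy":0,"wz":0.181},{"tx":0,"ty":0,"tz":0,"wx":0,"wy":0,"wz":0.181},{"tx":0,"ty":0,"tz":0,"wx":0,"wy":0,"wz":0.181},{"tx":0,"ty":0,"tz":0,"wx":0,"wy":0,"wz":0.181},{"tx":0,"ty":0,"tz":0,"wx":0,"wy":0,"wz":0.181},{"tx":0,"ty":0,"tz":0,"wx":0,"wy":0,"wz":0.181},{"tx":0,"ty":0,"tz":0,"wx":0,"wy":0,"wz":0.181},{"tx":0,"ty":0,"tz":0,"wx":0,"wy":0,"wz":0.181}]' 0.8 20
python3 -m crank '[{"tx":0,"ty":0,"tz":0,"wx":0,"wy":0,"wz":0},{"tx":0,"ty":0,"tz":0,"wx":0,"wy":0,"wz":0},{"tx":0,"ty":0,"tz":0,"wx":0,"wy":0,"wz":0},{"tx":0,"ty":0,"tz":0,"wx":0,"wy":0,"wz":0}]' 0.3 40
python3 d.py 462.9 -247.5 14.3 0.137 0
python3 -m crank '[{"tx":0,"ty":0,"tz":-5,"wx":0,"wy":0,"wz":0},{"tx":0,"ty":0,"tz":-6,"wx":0,"wy":0,"wz":0},{"tx":0,"ty":0,"tz":-6,"wx":0,"wy":0,"wz":0},{"tx":0,"ty":0,"tz":-6,"wx":0,"wy":0,"wz":0},{"tx":0,"ty":0,"tz":0,"wx":0,"wy":0,"wz":0}]'
python3 d.py 534 266.5 248 0.137 0
```

```text
time: 19.55
ee_pos: [460.5, -245.5, 11.2]
orientation: [[-0.006, 1.0, -0.006], [1.0, 0.006, 0.005], [0.005, -0.006, -1.0]]
wrist_force: [-1.2, 0.6, 0.1]
width: 0.995
grasp_force: 0.0
time: 20.05
ee_pos: [463.1, -247.5, 16.4]
orientation: [[-0.006, 1.0, -0.0], [1.0, 0.006, -0.001], [-0.001, -0.0, -1.0]]
wrist_force: [1.1, -0.0, 1.3]
width: 0.525
grasp_force: 20.6
time: 21.3
ee_pos: [462.5, -247.1, 15.5]
orientation: [[0.992, 0.123, -0.002], [0.123, -0.992, 0.001], [-0.002, -0.001, -1.0]]
wrist_force: [0.4, -1.0, 0.6]
width: 0.799
grasp_force: 0.0
time: 21.8
ee_pos: [462.8, -247.3, 15.8]
orientation: [[0.992, 0.129, -0.001], [0.129, -0.992, -0.0], [-0.001, -0.0, -1.0]]
wrist_force: [0.2, -0.2, 3.2]
width: 0.521
grasp_force: 40.9
t 21.8 pos [ 462.81 -247.33   15.8 ] F [ 0.16 -0.15  3.19] w 0.521 g 40.9 j [-0.71  0.28  1.98 -0.    0.88  0.73]
shift [0.01 0.02 0.15] | turn [-0.    0.   -0.01]
time: 22.42
ee_pos: [465.1, -249.0, 251.3]
orientation: [[0.992, 0.129, 0.007], [0.129, -0.992, -0.007], [0.006, 0.008, -1.0]]
wrist_force: [0.6, 0.0, -0.7]
width: 0.524
grasp_force: 41.1
t 22.43 pos [ 465.1  -248.98  251.35] F [ 0.63  0.01 -0.69] w 0.524 g 41.1 j [-0.71 -0.06  1.86 -0.    1.33  0.74]
shift [ 13.49 -50.23   0.03] | turn [ 0.01 -0.01 -0.01]
```

```bash
python3 -m crank '[{"tx":1.35,"ty":-5.02,"tz":0,"wx":0,"wy":0,"wz":-0.008},{"tx":1.35,"ty":-5.02,"tz":0,"wx":0,"wy":0,"wz":0},{"tx":1.35,"ty":-5.02,"tz":0,"wx":0,"wy":0,"wz":0},{"tx":1.35,"ty":-5.02,"tz":0,"wx":0,"wy":0,"wz":0},{"tx":1.35,"ty":-5.02,"tz":0,"wx":0,"wy":0,"wz":0},{"tx":1.35,"ty":-5.02,"tz":0,"wx":0,"wy":0,"wz":0},{"tx":1.35,"ty":-5.02,"tz":0,"wx":0,"wy":0,"wz":0},{"tx":1.35,"ty":-5.02,"tz":0,"wx":0,"wy":0,"wz":0},{"tx":1.35,"ty":-5.02,"tz":0,"wx":0,"wy":0,"wz":0},{"tx":1.35,"ty":-5.02,"tz":0,"wx":0,"wy":0,"wz":0}]'
python3 -m crank '[{"tx":0,"ty":0,"tz":0,"wx":0,"wy":0.1745,"wz":0},{"tx":0,"ty":0,"tz":0,"wx":0,"wy":0.1745,"wz":0},{"tx":0,"ty":0,"tz":0,"wx":0,"wy":0.1745,"wz":0},{"tx":0,"ty":0,"tz":4,"wx":0,"wy":0,"wz":0},{"tx":0,"ty":0,"tz":2.5,"wx":0,"wy":0,"wz":0},{"tx":0,"ty":0,"tz":0,"wx":0,"wy":0,"wz":0},{"tx":0,"ty":0,"tz":0,"wx":0,"wy":0,"wz":0},{"tx":0,"ty":0,"tz":0,"wx":0,"wy":0,"wz":0}]'
python3 d.py 580.3 273.5 157 0.137 0.5236
```

```text
time: 23.68
ee_pos: [527.6, 270.0, 243.3]
orientation: [[0.991, 0.137, -0.005], [0.137, -0.991, -0.001], [-0.005, -0.0, -1.0]]
wrist_force: [-0.0, 0.6, 1.0]
width: 0.521
grasp_force: 41.1
time: 24.68
ee_pos: [560.9, 273.1, 190.4]
orientation: [[0.858, 0.137, 0.495], [0.118, -0.991, 0.069], [0.5, -0.001, -0.866]]
wrist_force: [-0.4, 0.0, -0.7]
width: 0.521
grasp_force: 41.1
t 24.68 pos [560.87 273.14 190.38] F [-0.42  0.04 -0.68] w 0.521 g 41.1 j [ 0.3   0.    1.98 -0.14  0.64  1.83]
shift [0.   0.23 3.86] | turn [-0.  0. -0.]
```

```bash
python3 -m crank '[{"tx":-0.02,"ty":0.23,"tz":1.2,"wx":0,"wy":0,"wz":0},{"tx":0,"ty":0,"tz":0.8,"wx":0,"wy":0,"wz":0},{"tx":0,"ty":0,"tz":0.1,"wx":0,"wy":0,"wz":0},{"tx":0,"ty":0,"tz":0,"wx":0,"wy":0,"wz":0},{"tx":0,"ty":0,"tz":0,"wx":0,"wy":0,"wz":0},{"tx":0,"ty":0,"tz":0,"wx":0,"wy":0,"wz":0}]'
python3 d.py 580.3 273.5 157 0.137 0.5236
python3 -m crank '[{"tx":0,"ty":0,"tz":0.1,"wx":0,"wy":0,"wz":0},{"tx":0,"ty":0,"tz":0.1,"wx":0,"wy":0,"wz":0},{"tx":0,"ty":0,"tz":0.1,"wx":0,"wy":0,"wz":0},{"tx":0,"ty":0,"tz":0.1,"wx":0,"wy":0,"wz":0},{"tx":0,"ty":0,"tz":0.1,"wx":0,"wy":0,"wz":0},{"tx":0,"ty":0,"tz":0,"wx":0,"wy":0,"wz":0},{"tx":0,"ty":0,"tz":0,"wx":0,"wy":0,"wz":0}]'
python3 d.py 580.3 273.5 157 0.137 0.5236
```

```text
time: 25.42
ee_pos: [571.3, 272.2, 171.3]
orientation: [[0.859, 0.136, 0.494], [0.118, -0.991, 0.069], [0.499, -0.001, -0.867]]
wrist_force: [-0.5, -0.1, -0.4]
width: 0.52
grasp_force: 41.1
t 25.43 pos [571.25 272.16 171.29] F [-0.47 -0.06 -0.36] w 0.520 g 41.1 j [ 0.3   0.05  1.97 -0.14  0.61  1.82]
shift [ 0.08 -0.01  1.69] | turn [-0.  0. -0.]
time: 26.3
ee_pos: [573.6, 272.4, 166.6]
orientation: [[0.859, 0.136, 0.494], [0.118, -0.991, 0.069], [0.499, -0.001, -0.867]]
wrist_force: [-0.2, -0.4, -0.3]
width: 0.515
grasp_force: 41.1
t 26.3 pos [573.59 272.42 166.57] F [-0.2  -0.43 -0.25] w 0.515 g 41.1 j [ 0.3   0.06  1.97 -0.14  0.6   1.83]
shift [ 0.11 -0.02  1.17] | turn [-0.  0. -0.]
```

No contact at about 13 mm off, so this is the 33 cap on its own neck. I'll continue home.

```bash
python3 -m crank '[{"tx":0.05,"ty":0,"tz":0.1,"wx":0,"wy":0,"wz":0},{"tx":0,"ty":0,"tz":0.1,"wx":0,"wy":0,"wz":0},{"tx":0,"ty":0,"tz":0.1,"wx":0,"wy":0,"wz":0},{"tx":0,"ty":0,"tz":0.1,"wx":0,"wy":0,"wz":0},{"tx":0,"ty":0,"tz":0.1,"wx":0,"wy":0,"wz":0},{"tx":0,"ty":0,"tz":0.1,"wx":0,"wy":0,"wz":0},{"tx":0,"ty":0,"tz":0,"wx":0,"wy":0,"wz":0}]'
python3 d.py 580.3 273.5 157 0.137 0.5236
```

```text
time: 27.18
ee_pos: [576.9, 273.0, 161.4]
orientation: [[0.859, 0.136, 0.494], [0.118, -0.991, 0.069], [0.498, -0.001, -0.867]]
wrist_force: [-1.5, 2.0, -0.1]
width: 0.516
grasp_force: 41.1
t 27.18 pos [576.91 272.98 161.44] F [-1.52  2.04 -0.11] w 0.516 g 41.1 j [ 0.29  0.08  1.96 -0.14  0.59  1.83]
shift [ 0.08 -0.01  0.56] | turn [-0.  0. -0.]
```

```bash
python3 -m crank '[{"tx":0,"ty":-0.03,"tz":0.15,"wx":0,"wy":0,"wz":0},{"tx":0,"ty":0,"tz":0.15,"wx":0,"wy":0,"wz":0},{"tx":0,"ty":0,"tz":0.1,"wx":0,"wy":0,"wz":0},{"tx":0,"ty":0,"tz":0.1,"wx":0,"wy":0,"wz":0},{"tx":0,"ty":0,"tz":0.1,"wx":0,"wy":0,"wz":0},{"tx":0,"ty":0,"tz":0.1,"wx":0,"wy":0,"wz":0},{"tx":0,"ty":0,"tz":0,"wx":0,"wy":0,"wz":0}]'
python3 d.py 580.3 273.5 157 0.137 0.5236
```

```text
time: 28.05
ee_pos: [580.3, 273.7, 155.7]
orientation: [[0.859, 0.136, 0.493], [0.118, -0.991, 0.068], [0.498, -0.0, -0.867]]
wrist_force: [-4.6, 1.3, 2.2]
width: 0.516
grasp_force: 41.7
t 28.05 pos [580.29 273.66 155.72] F [-4.63  1.29  2.23] w 0.516 g 41.7 j [ 0.29  0.1   1.96 -0.14  0.58  1.83]
shift [ 0.06  0.02 -0.11] | turn [-0.  0. -0.]
```

```bash
python3 -m crank '[{"tx":0,"ty":0,"tz":0.1,"wx":0,"wy":0,"wz":0},{"tx":0,"ty":0,"tz":0.1,"wx":0,"wy":0,"wz":0},{"tx":0,"ty":0,"tz":0.1,"wx":0,"wy":0,"wz":0},{"tx":0,"ty":0,"tz":0,"wx":0,"wy":0,"wz":0}]'
python3 d.py 580.3 273.5 157 0.137 0.5236
python3 -m crank '[{"tx":0,"ty":0,"tz":0,"wx":0,"wy":0,"wz":0},{"tx":0,"ty":0,"tz":0,"wx":0,"wy":0,"wz":0},{"tx":0,"ty":0,"tz":-0.2,"wx":0,"wy":0,"wz":0},{"tx":0,"ty":0,"tz":-2,"wx":0,"wy":0,"wz":0},{"tx":0,"ty":0,"tz":-5,"wx":0,"wy":0,"wz":0},{"tx":0,"ty":0,"tz":-3,"wx":0,"wy":0,"wz":0}]' 0.85
cat > chk.py <<'E'
from h import *
from workcell import manip
psi=.137;X=np.array([np.cos(psi),np.sin(psi),0]);Y=np.array([-np.sin(psi),np.cos(psi),0]);n=-.5*X+np.array([0,0,.866])
for nm in("side","top"):
    c=manip.capture(nm);np.savez(nm+"2.npz",**c);P=cloud(c)
    hsv=cv2.cvtColor(c["image"],cv2.COLOR_RGB2HSV).astype(int)
    for k in(1,2,3):
        d=P-np.array([594,174.5,157])-Y*100*(2-k);h=d@n;lat=np.linalg.norm(d-h[...,None]*n,axis=-1)
        m=(lat<18)&(hsv[...,1]<70)&(abs(h)<40)&(c["range_z"]>0);print(nm,k,"cap top h (want 10)",m.sum(),np.median(h[m]) if m.any() else None)
    r=((hsv[...,0]<5)|(hsv[...,0]>174))&(hsv[...,1]>150)&(hsv[...,2]>60)
    for ce,a,m in blobs(r,8): print("red",ce,a,np.median(P[m],0))
E
python3 chk.py
python3 d.py 437 -368.4 250 0.137 0
```

```text
time: 28.55
ee_pos: [580.5, 273.8, 155.6]
orientation: [[0.86, 0.137, 0.491], [0.119, -0.991, 0.067], [0.496, 0.001, -0.868]]
wrist_force: [-32.6, -8.4, 28.2]
width: 0.524
grasp_force: 45.0
t 28.55 pos [580.53 273.76 155.56] F [-32.64  -8.36  28.18] w 0.524 g 45.0 j [ 0.29  0.1   1.95 -0.14  0.58  1.83]
shift [ 0.05  0.02 -0.14] | turn [0. 0. 0.]
time: 29.3
ee_pos: [531.5, 266.9, 243.5]
orientation: [[0.858, 0.136, 0.496], [0.118, -0.991, 0.069], [0.5, -0.001, -0.866]]
wrist_force: [0.2, -1.3, -0.2]
width: 0.855
grasp_force: 0.0
side 1 cap top h (want 10) 81 10.73875423241186
side 2 cap top h (want 10) 98 10.901705518713005
side 3 cap top h (want 10) 0 None
red [268.96 207.92] 24 [618.16 -64.44 116.19]
top 1 cap top h (want 10) 152 10.779468344217674
top 2 cap top h (want 10) 156 10.638196582812132
top 3 cap top h (want 10) 0 None
red [263.03 171.94] 68 [618.44 -63.15 113.43]
t 29.4 pos [532.57 267.5  245.73] F [0.2  0.54 0.08] w 0.849 g 0.0 j [ 0.31 -0.14  2.01 -0.13  0.75  1.81]
shift [-15.42  61.68  -9.64] | turn [-0.   -0.53 -0.  ]
```

```bash
python3 -m crank '[{"tx":0,"ty":0,"tz":0,"wx":0,"wy":-0.1745,"wz":0},{"tx":0,"ty":0,"tz":0,"wx":0,"wy":-0.1745,"wz":0},{"tx":0,"ty":0,"tz":0,"wx":0,"wy":-0.1745,"wz":0},{"tx":-1.51,"ty":5.14,"tz":0,"wx":0,"wy":0,"wz":0},{"tx":-1.51,"ty":5.14,"tz":0,"wx":0,"wy":0,"wz":0},{"tx":-1.51,"ty":5.14,"tz":0,"wx":0,"wy":0,"wz":0},{"tx":-1.51,"ty":5.14,"tz":0,"wx":0,"wy":0,"wz":0},{"tx":-1.51,"ty":5.14,"tz":0,"wx":0,"wy":0,"wz":0},{"tx":-1.51,"ty":5.14,"tz":0,"wx":0,"wy":0,"wz":0},{"tx":-1.51,"ty":5.14,"tz":0,"wx":0,"wy":0,"wz":0}]'
python3 -m crank '[{"tx":-1.51,"ty":5.14,"tz":0,"wx":0,"wy":0,"wz":0},{"tx":-1.51,"ty":5.14,"tz":0,"wx":0,"wy":0,"wz":0},{"tx":-1.51,"ty":5.14,"tz":0,"wx":0,"wy":0,"wz":0},{"tx":-1.51,"ty":5.14,"tz":0,"wx":0,"wy":0,"wz":0},{"tx":-1.53,"ty":5.14,"tz":0,"wx":0,"wy":0,"wz":0}]' 1 20
python3 -m crank '[{"tx":0,"ty":0,"tz":0,"wx":0,"wy":0,"wz":-0.18},{"tx":0,"ty":0,"tz":0,"wx":0,"wy":0,"wz":-0.18},{"tx":0,"ty":0,"tz":0,"wx":0,"wy":0,"wz":-0.18},{"tx":0,"ty":0,"tz":0,"wx":0,"wy":0,"wz":-0.18},{"tx":0,"ty":0,"tz":0,"wx":0,"wy":0,"wz":-0.18},{"tx":0,"ty":0,"tz":0,"wx":0,"wy":0,"wz":-0.18},{"tx":0,"ty":0,"tz":0,"wx":0,"wy":0,"wz":-0.18},{"tx":0,"ty":0,"tz":0,"wx":0,"wy":0,"wz":-0.18}]'
python3 d.py 437 -368.4 15.5 1.708 0
```

```text
time: 30.65
ee_pos: [475.4, -105.9, 240.0]
orientation: [[0.991, 0.136, -0.003], [0.136, -0.991, 0.001], [-0.003, -0.001, -1.0]]
wrist_force: [0.8, -0.3, -0.3]
width: 0.847
grasp_force: 0.0
time: 31.28
ee_pos: [435.3, -370.9, 239.6]
orientation: [[0.991, 0.136, -0.003], [0.136, -0.991, 0.002], [-0.002, -0.002, -1.0]]
wrist_force: [-0.4, -0.3, 0.4]
width: 1.0
grasp_force: 0.0
time: 32.28
ee_pos: [435.7, -369.1, 239.4]
orientation: [[-0.011, 1.0, -0.003], [1.0, 0.011, 0.002], [0.002, -0.003, -1.0]]
wrist_force: [0.3, -0.8, 0.1]
width: 1.002
grasp_force: 0.0
t 32.27 pos [ 435.74 -369.11  239.44] F [ 0.29 -0.76  0.07] w 1.002 g 0.0 j [-0.9   0.06  1.76 -0.    1.32 -0.91]
shift [ 0.02  0.19 22.39] | turn [-0.   -0.   -0.13]
```

```bash
python3 -m crank '[{"tx":0.05,"ty":0.13,"tz":5.5,"wx":0,"wy":0,"wz":0},{"tx":0,"ty":0,"tz":5.5,"wx":0,"wy":0,"wz":0},{"tx":0,"ty":0,"tz":5.5,"wx":0,"wy":0,"wz":0},{"tx":0,"ty":0,"tz":4,"wx":0,"wy":0,"wz":0},{"tx":0,"ty":0,"tz":2,"wx":0,"wy":0,"wz":0}]'
python3 -m crank '[{"tx":0,"ty":0,"tz":0,"wx":0,"wy":0,"wz":0},{"tx":0,"ty":0,"tz":0,"wx":0,"wy":0,"wz":0},{"tx":0,"ty":0,"tz":0,"wx":0,"wy":0,"wz":0},{"tx":0,"ty":0,"tz":0,"wx":0,"wy":0,"wz":0}]' 0.3 20
python3 -m crank '[{"tx":0,"ty":0,"tz":0,"wx":0,"wy":0,"wz":0},{"tx":0,"ty":0,"tz":0,"wx":0,"wy":0,"wz":0},{"tx":0,"ty":0,"tz":0,"wx":0,"wy":0,"wz":0.181},{"tx":0,"ty":0,"tz":0,"wx":0,"wy":0,"wz":0.181},{"tx":0,"ty":0,"tz":0,"wx":0,"wy":0,"wz":0.181},{"tx":0,"ty":0,"tz":0,"wx":0,"wy":0,"wz":0.181},{"tx":0,"ty":0,"tz":0,"wx":0,"wy":0,"wz":0.181},{"tx":0,"ty":0,"tz":0,"wx":0,"wy":0,"wz":0.181},{"tx":0,"ty":0,"tz":0,"wx":0,"wy":0,"wz":0.181},{"tx":0,"ty":0,"tz":0,"wx":0,"wy":0,"wz":0.173}]' 0.8 20
python3 -m crank '[{"tx":0,"ty":0,"tz":0,"wx":0,"wy":0,"wz":0},{"tx":0,"ty":0,"tz":0,"wx":0,"wy":0,"wz":0},{"tx":0,"ty":0,"tz":0,"wx":0,"wy":0,"wz":0},{"tx":0,"ty":0,"tz":0,"wx":0,"wy":0,"wz":0}]' 0.3 40
python3 d.py 437 -368.4 14.3 0.137 0
python3 -m crank '[{"tx":0,"ty":0,"tz":-5,"wx":0,"wy":0,"wz":0},{"tx":0,"ty":0,"tz":-6,"wx":0,"wy":0,"wz":0},{"tx":0,"ty":0,"tz":-6,"wx":0,"wy":0,"wz":0},{"tx":0,"ty":0,"tz":-6,"wx":0,"wy":0,"wz":0},{"tx":0,"ty":0,"tz":0,"wx":0,"wy":0,"wz":0}]'
python3 d.py 560 68 250 0.137 0
```

```text
time: 32.9
ee_pos: [435.4, -366.8, 12.4]
orientation: [[-0.006, 1.0, -0.005], [1.0, 0.006, 0.005], [0.005, -0.005, -1.0]]
wrist_force: [0.7, 0.5, 0.0]
width: 1.005
grasp_force: 0.0
time: 33.4
ee_pos: [438.0, -369.7, 18.3]
orientation: [[-0.006, 1.0, 0.001], [1.0, 0.006, -0.003], [-0.003, 0.001, -1.0]]
wrist_force: [0.1, -0.8, 5.9]
width: 0.525
grasp_force: 20.9
time: 34.65
ee_pos: [436.6, -367.9, 15.8]
orientation: [[0.991, 0.131, -0.002], [0.131, -0.991, 0.001], [-0.002, -0.002, -1.0]]
wrist_force: [0.7, 0.1, 1.1]
width: 0.798
grasp_force: 0.0
time: 35.15
ee_pos: [437.0, -368.3, 16.3]
orientation: [[0.991, 0.137, -0.002], [0.137, -0.991, 0.0], [-0.001, -0.001, -1.0]]
wrist_force: [0.1, -0.3, 1.1]
width: 0.522
grasp_force: 40.9
t 35.15 pos [ 436.95 -368.33   16.29] F [ 0.07 -0.33  1.14] w 0.522 g 40.9 j [-0.9   0.37  1.86 -0.    0.91  0.54]
shift [0.   0.01 0.2 ] | turn [-0.  0.  0.]
time: 35.78
ee_pos: [439.2, -370.7, 252.8]
orientation: [[0.991, 0.137, 0.006], [0.137, -0.991, -0.009], [0.005, 0.01, -1.0]]
wrist_force: [0.5, 0.5, 0.2]
width: 0.521
grasp_force: 41.1
t 35.77 pos [ 439.23 -370.7   252.8 ] F [0.53 0.46 0.2 ] w 0.521 g 41.1 j [-0.9   0.05  1.75 -0.    1.33  0.54]
shift [ 17.97 -41.8   -0.04] | turn [ 0.01 -0.    0.  ]
```

```bash
python3 -m crank '[{"tx":2,"ty":-4.65,"tz":0,"wx":0,"wy":0,"wz":0},{"tx":2,"ty":-4.65,"tz":0,"wx":0,"wy":0,"wz":0},{"tx":2,"ty":-4.65,"tz":0,"wx":0,"wy":0,"wz":0},{"tx":2,"ty":-4.65,"tz":0,"wx":0,"wy":0,"wz":0},{"tx":2,"ty":-4.65,"tz":0,"wx":0,"wy":0,"wz":0},{"tx":2,"ty":-4.65,"tz":0,"wx":0,"wy":0,"wz":0},{"tx":2,"ty":-4.65,"tz":0,"wx":0,"wy":0,"wz":0},{"tx":2,"ty":-4.65,"tz":0,"wx":0,"wy":0,"wz":0},{"tx":2,"ty":-4.65,"tz":0,"wx":0,"wy":0,"wz":0}]'
python3 -m crank '[{"tx":0,"ty":0,"tz":0,"wx":0,"wy":0.1745,"wz":0},{"tx":0,"ty":0,"tz":0,"wx":0,"wy":0.1745,"wz":0},{"tx":0,"ty":0,"tz":0,"wx":0,"wy":0.1745,"wz":0},{"tx":0,"ty":0,"tz":4,"wx":0,"wy":0,"wz":0},{"tx":0,"ty":0,"tz":2.5,"wx":0,"wy":0,"wz":0},{"tx":0,"ty":0,"tz":0,"wx":0,"wy":0,"wz":0},{"tx":0,"ty":0,"tz":0,"wx":0,"wy":0,"wz":0},{"tx":0,"ty":0,"tz":0,"wx":0,"wy":0,"wz":0}]'
python3 d.py 607.7 75.4 157 0.137 0.5236
```

```text
time: 36.9
ee_pos: [558.0, 72.5, 244.7]
orientation: [[0.991, 0.137, -0.004], [0.137, -0.991, 0.001], [-0.004, -0.001, -1.0]]
wrist_force: [0.7, -1.0, 0.0]
width: 0.524
grasp_force: 41.1
time: 37.9
ee_pos: [590.9, 75.1, 191.1]
orientation: [[0.858, 0.136, 0.495], [0.118, -0.991, 0.068], [0.5, -0.0, -0.866]]
wrist_force: [0.5, 0.2, -0.1]
width: 0.524
grasp_force: 41.1
t 37.9 pos [590.94  75.12 191.07] F [ 0.52  0.19 -0.07] w 0.524 g 41.1 j [-0.12 -0.09  2.07  0.21  0.66  1.19]
shift [-0.26  0.2   3.78] | turn [-0.  0. -0.]
```

```bash
python3 -m crank '[{"tx":-0.29,"ty":0.2,"tz":1.2,"wx":0,"wy":0,"wz":0},{"tx":0,"ty":0,"tz":0.8,"wx":0,"wy":0,"wz":0},{"tx":0,"ty":0,"tz":0.1,"wx":0,"wy":0,"wz":0},{"tx":0,"ty":0,"tz":0,"wx":0,"wy":0,"wz":0},{"tx":0,"ty":0,"tz":0,"wx":0,"wy":0,"wz":0},{"tx":0,"ty":0,"tz":0,"wx":0,"wy":0,"wz":0}]'
python3 d.py 607.7 75.4 157 0.137 0.5236
python3 -m crank '[{"tx":0,"ty":0,"tz":0.1,"wx":0,"wy":0,"wz":0},{"tx":0,"ty":0,"tz":0.1,"wx":0,"wy":0,"wz":0},{"tx":0,"ty":0,"tz":0.1,"wx":0,"wy":0,"wz":0},{"tx":0,"ty":0,"tz":0.1,"wx":0,"wy":0,"wz":0},{"tx":0,"ty":0,"tz":0.1,"wx":0,"wy":0,"wz":0},{"tx":0,"ty":0,"tz":0,"wx":0,"wy":0,"wz":0},{"tx":0,"ty":0,"tz":0,"wx":0,"wy":0,"wz":0}]'
python3 d.py 607.7 75.4 157 0.137 0.5236
```

```text
time: 38.65
ee_pos: [598.9, 74.3, 170.6]
orientation: [[0.859, 0.137, 0.494], [0.118, -0.991, 0.069], [0.499, -0.001, -0.867]]
wrist_force: [-0.0, -0.5, -0.1]
width: 0.522
grasp_force: 41.1
t 38.65 pos [598.88  74.34 170.6 ] F [-0.04 -0.53 -0.05] w 0.522 g 41.1 j [-0.12 -0.04  2.06  0.22  0.62  1.17]
shift [0.09 0.02 1.62] | turn [-0.  0. -0.]
time: 39.52
ee_pos: [601.2, 74.7, 165.9]
orientation: [[0.859, 0.136, 0.494], [0.118, -0.991, 0.069], [0.498, -0.001, -0.867]]
wrist_force: [-0.7, -0.1, -1.4]
width: 0.521
grasp_force: 41.1
t 39.52 pos [601.2   74.68 165.88] F [-0.67 -0.06 -1.36] w 0.521 g 41.1 j [-0.12 -0.02  2.06  0.22  0.61  1.17]
shift [0.12 0.02 1.1 ] | turn [-0.  0. -0.]
```

Off by about 12 mm and free, so the skirt is over the neck. I'll continue.

```bash
python3 -m crank '[{"tx":0.06,"ty":0.02,"tz":0.1,"wx":0,"wy":0,"wz":0},{"tx":0,"ty":0,"tz":0.1,"wx":0,"wy":0,"wz":0},{"tx":0,"ty":0,"tz":0.1,"wx":0,"wy":0,"wz":0},{"tx":0,"ty":0,"tz":0.1,"wx":0,"wy":0,"wz":0},{"tx":0,"ty":0,"tz":0.1,"wx":0,"wy":0,"wz":0},{"tx":0,"ty":0,"tz":0.1,"wx":0,"wy":0,"wz":0},{"tx":0,"ty":0,"tz":0,"wx":0,"wy":0,"wz":0}]'
python3 d.py 607.7 75.4 157 0.137 0.5236
```

```text
time: 40.4
ee_pos: [604.5, 75.1, 160.6]
orientation: [[0.859, 0.137, 0.493], [0.118, -0.991, 0.069], [0.498, -0.001, -0.867]]
wrist_force: [-2.4, 2.4, -0.2]
width: 0.518
grasp_force: 41.2
t 40.4 pos [604.46  75.11 160.62] F [-2.35  2.42 -0.22] w 0.518 g 41.2 j [-0.11 -0.01  2.05  0.22  0.6   1.17]
shift [0.1  0.02 0.48] | turn [-0.  0. -0.]
```

```bash
python3 -m crank '[{"tx":-0.03,"ty":-0.05,"tz":0.15,"wx":0,"wy":0,"wz":0},{"tx":0,"ty":0,"tz":0.15,"wx":0,"wy":0,"wz":0},{"tx":0,"ty":0,"tz":0.1,"wx":0,"wy":0,"wz":0},{"tx":0,"ty":0,"tz":0.1,"wx":0,"wy":0,"wz":0},{"tx":0,"ty":0,"tz":0.1,"wx":0,"wy":0,"wz":0},{"tx":0,"ty":0,"tz":0,"wx":0,"wy":0,"wz":0}]'
python3 d.py 607.7 75.4 157 0.137 0.5236
python3 -m crank '[{"tx":0,"ty":0,"tz":0.1,"wx":0,"wy":0,"wz":0},{"tx":0,"ty":0,"tz":0.1,"wx":0,"wy":0,"wz":0},{"tx":0,"ty":0,"tz":0,"wx":0,"wy":0,"wz":0}]'
python3 d.py 607.7 75.4 157 0.137 0.5236
```

```text
time: 41.15
ee_pos: [607.2, 75.7, 156.0]
orientation: [[0.859, 0.137, 0.493], [0.118, -0.991, 0.069], [0.498, -0.001, -0.867]]
wrist_force: [-9.0, 0.3, 4.4]
width: 0.519
grasp_force: 42.0
t 41.15 pos [607.2   75.75 156.02] F [-9.05  0.32  4.36] w 0.519 g 42.0 j [-0.11  0.01  2.05  0.22  0.59  1.17]
shift [ 0.09  0.04 -0.06] | turn [-0.  0. -0.]
time: 41.52
ee_pos: [607.4, 75.8, 155.8]
orientation: [[0.86, 0.138, 0.492], [0.12, -0.99, 0.069], [0.496, -0.0, -0.868]]
wrist_force: [-30.4, -4.5, 25.1]
width: 0.52
grasp_force: 44.6
t 41.52 pos [607.41  75.84 155.84] F [-30.4   -4.49  25.1 ] w 0.520 g 44.6 j [-0.11  0.01  2.05  0.22  0.59  1.17]
shift [ 0.08  0.05 -0.09] | turn [-0.  0.  0.]
```

```bash
python3 -m crank '[{"tx":0,"ty":0,"tz":0,"wx":0,"wy":0,"wz":0},{"tx":0,"ty":0,"tz":0,"wx":0,"wy":0,"wz":0},{"tx":0,"ty":0,"tz":-0.2,"wx":0,"wy":0,"wz":0},{"tx":0,"ty":0,"tz":-2,"wx":0,"wy":0,"wz":0},{"tx":0,"ty":0,"tz":-5,"wx":0,"wy":0,"wz":0},{"tx":0,"ty":0,"tz":-3,"wx":0,"wy":0,"wz":0},{"tx":0,"ty":0,"tz":0,"wx":0,"wy":0,"wz":0}]' 0.85
python3 chk.py
python3 -m crank '[{"tx":0,"ty":0,"tz":0,"wx":0,"wy":-0.1745,"wz":0},{"tx":0,"ty":0,"tz":0,"wx":0,"wy":-0.1745,"wz":0},{"tx":0,"ty":0,"tz":0,"wx":0,"wy":-0.1745,"wz":0},{"tx":0,"ty":4.58,"tz":0,"wx":0,"wy":0,"wz":0},{"tx":0,"ty":4.58,"tz":0,"wx":0,"wy":0,"wz":0},{"tx":0,"ty":4.58,"tz":0,"wx":0,"wy":0,"wz":0},{"tx":0,"ty":0,"tz":0,"wx":0,"wy":0,"wz":0}]' 0 20
python3 d.py 578.4 -67.5 104 0.137 0
```

```text
time: 42.4
ee_pos: [559.1, 68.7, 245.6]
orientation: [[0.856, 0.136, 0.499], [0.118, -0.991, 0.068], [0.504, 0.001, -0.864]]
wrist_force: [-0.1, -0.2, -0.1]
width: 0.85
grasp_force: 0.0
side 1 cap top h (want 10) 53 10.546629798603476
side 2 cap top h (want 10) 56 10.678803123664764
side 3 cap top h (want 10) 115 10.375504454669606
red [268.79 208.08] 24 [618.14 -65.67 116.02]
top 1 cap top h (want 10) 155 10.619495163214854
top 2 cap top h (want 10) 149 10.676793687530447
top 3 cap top h (want 10) 152 11.335376764881943
red [263.03 171.94] 68 [618.51 -63.1  112.84]
time: 43.38
ee_pos: [576.7, -69.6, 239.8]
orientation: [[0.991, 0.133, -0.005], [0.133, -0.991, 0.001], [-0.005, -0.002, -1.0]]
wrist_force: [-0.9, 0.8, 0.4]
width: 0.001
grasp_force: 0.0
t 43.38 pos [576.74 -69.56 239.83] F [-0.92  0.76  0.43] w 0.001 g 0.0 j [-0.32  0.09  1.73 -0.    1.32  1.12]
shift [ 0.25 -0.16 13.58] | turn [-0.  0. -0.]
```

All three caps are home. Now the lever.

```bash
python3 -m crank '[{"tx":-0.4,"ty":-0.15,"tz":5,"wx":0,"wy":0,"wz":0},{"tx":0,"ty":0,"tz":5,"wx":0,"wy":0,"wz":0},{"tx":0,"ty":0,"tz":3.6,"wx":0,"wy":0,"wz":0},{"tx":0,"ty":0,"tz":0,"wx":0,"wy":0,"wz":0},{"tx":0,"ty":0,"tz":0,"wx":0,"wy":0,"wz":0}]'
python3 -m crank '[{"tx":1,"ty":0,"tz":0,"wx":0,"wy":0,"wz":0},{"tx":1,"ty":0,"tz":0,"wx":0,"wy":0,"wz":0},{"tx":1,"ty":0,"tz":0,"wx":0,"wy":0,"wz":0},{"tx":1,"ty":0,"tz":0,"wx":0,"wy":0,"wz":0},{"tx":1,"ty":0,"tz":0,"wx":0,"wy":0,"wz":0},{"tx":1,"ty":0,"tz":0,"wx":0,"wy":0,"wz":0},{"tx":0.6,"ty":0,"tz":0,"wx":0,"wy":0,"wz":0},{"tx":0,"ty":0,"tz":0,"wx":0,"wy":0,"wz":0}]'
python3 d.py 670.3 -54.7 104 0.137 0
python3 - <<'E'
import runpy;runpy.run_path("chk.py")
E
```

```text
time: 44.0
ee_pos: [573.2, -65.8, 107.2]
orientation: [[0.991, 0.137, -0.0], [0.137, -0.991, 0.0], [-0.0, -0.0, -1.0]]
wrist_force: [0.4, -0.3, 1.0]
width: -0.005
grasp_force: 0.0
time: 45.0
ee_pos: [638.2, -57.0, 106.1]
orientation: [[0.991, 0.137, -0.001], [0.137, -0.991, 0.001], [-0.001, -0.001, -1.0]]
wrist_force: [-0.8, 0.0, 1.5]
width: -0.002
grasp_force: 0.0
t 45.0 pos [638.18 -57.03 106.06] F [-0.75  0.03  1.49] w -0.002 g 0.0 j [-0.27  0.37  1.66  0.    1.11  1.17]
shift [3.21 0.21 0.2 ] | turn [-0.  0.  0.]
side 1 cap top h (want 10) 0 None
side 2 cap top h (want 10) 1 -26.837179943707223
side 3 cap top h (want 10) 111 10.720217880188004
top 1 cap top h (want 10) 154 10.728226792501992
top 2 cap top h (want 10) 153 10.65893376100904
top 3 cap top h (want 10) 153 10.797503160294992
```

```bash
python3 -m crank '[{"tx":1,"ty":0.1,"tz":0,"wx":0,"wy":0,"wz":0},{"tx":1,"ty":0,"tz":0,"wx":0,"wy":0,"wz":0},{"tx":0.5,"ty":0,"tz":0,"wx":0,"wy":0,"wz":0},{"tx":0.3,"ty":0,"tz":0,"wx":0,"wy":0,"wz":0},{"tx":0,"ty":0,"tz":0,"wx":0,"wy":0,"wz":0}]'
python3 -m crank '[{"tx":0.2,"ty":0,"tz":0,"wx":0,"wy":0,"wz":0},{"tx":0.2,"ty":0,"tz":0,"wx":0,"wy":0,"wz":0},{"tx":0,"ty":0,"tz":0,"wx":0,"wy":0,"wz":0}]'
python3 d.py 670.3 -54.7 104 0.137 0
```

```text
time: 45.72
ee_pos: [666.0, -54.3, 106.2]
orientation: [[0.991, 0.136, -0.001], [0.136, -0.991, 0.0], [-0.001, -0.001, -1.0]]
wrist_force: [-0.2, 0.6, 0.5]
width: 0.003
grasp_force: 0.0
time: 46.1
ee_pos: [669.7, -53.7, 106.1]
orientation: [[0.991, 0.136, -0.001], [0.136, -0.991, 0.001], [-0.001, -0.001, -1.0]]
wrist_force: [-1.8, -0.3, -0.7]
width: 0.003
grasp_force: 0.3
t 46.1 pos [669.66 -53.75 106.15] F [-1.8  -0.32 -0.72] w 0.003 g 0.3 j [-0.25  0.43  1.58  0.    1.13  1.19]
shift [0.05 0.1  0.21] | turn [-0.  0. -0.]
```

```bash
python3 -m crank '[{"tx":0.2,"ty":0,"tz":0,"wx":0,"wy":0,"wz":0},{"tx":0.2,"ty":0,"tz":0,"wx":0,"wy":0,"wz":0},{"tx":0,"ty":0,"tz":0,"wx":0,"wy":0,"wz":0}]'
python3 -m crank '[{"tx":0.15,"ty":0,"tz":0,"wx":0,"wy":0,"wz":0},{"tx":0.15,"ty":0,"tz":0,"wx":0,"wy":0,"wz":0},{"tx":0,"ty":0,"tz":0,"wx":0,"wy":0,"wz":0}]'
python3 d.py 670.3 -54.7 104 0.137 0
```

```text
time: 46.48
ee_pos: [671.4, -53.5, 105.9]
orientation: [[0.991, 0.137, -0.008], [0.137, -0.991, 0.0], [-0.008, -0.001, -1.0]]
wrist_force: [-10.3, -1.5, 4.6]
width: 0.002
grasp_force: 5.3
time: 46.85
ee_pos: [671.8, -53.4, 105.7]
orientation: [[0.99, 0.137, -0.016], [0.137, -0.991, -0.0], [-0.016, -0.002, -1.0]]
wrist_force: [-21.3, -2.3, 11.7]
width: -0.002
grasp_force: 10.9
t 46.85 pos [671.8  -53.43 105.75] F [-21.29  -2.26  11.71] w -0.002 g 10.9 j [-0.25  0.45  1.56 -0.    1.15  1.19]
shift [-0.16  0.11  0.18] | turn [-0.    0.02  0.  ]
```

The lever is at its end stop, with force rising steeply at the expected travel. I'll back off, raise the arm clear and check.

```bash
python3 -m crank '[{"tx":-2,"ty":0,"tz":0,"wx":0,"wy":0,"wz":0},{"tx":-4,"ty":0,"tz":0,"wx":0,"wy":0,"wz":0},{"tx":0,"ty":0,"tz":-6,"wx":0,"wy":0,"wz":0},{"tx":0,"ty":0,"tz":-6,"wx":0,"wy":0,"wz":0},{"tx":-6,"ty":0,"tz":0,"wx":0,"wy":0,"wz":0},{"tx":-6,"ty":0,"tz":0,"wx":0,"wy":0,"wz":0},{"tx":-6,"ty":0,"tz":0,"wx":0,"wy":0,"wz":0},{"tx":0,"ty":0,"tz":0,"wx":0,"wy":0,"wz":0},{"tx":0,"ty":0,"tz":0,"wx":0,"wy":0,"wz":0}]'
python3 chk.py
python3 - <<'E'
from h import *
c=load("top2.npz");cv2.imwrite("pics/end.png",cv2.resize(c["image"][...,::-1],(800,600)))
E
```

```text
time: 47.98
ee_pos: [439.9, -86.0, 227.6]
orientation: [[0.991, 0.136, 0.001], [0.136, -0.991, -0.001], [0.001, 0.001, -1.0]]
wrist_force: [0.1, -0.2, 1.0]
width: -0.0
grasp_force: 0.0
side 1 cap top h (want 10) 85 10.834862744283086
side 2 cap top h (want 10) 99 10.724760599502968
side 3 cap top h (want 10) 116 10.459697054298562
red [297.14 199.09] 22 [693.32 -56.51 115.45]
top 1 cap top h (want 10) 154 11.078278200340005
top 2 cap top h (want 10) 153 11.166660530170066
top 3 cap top h (want 10) 150 11.23890724800501
red [258.91 143.1 ] 69 [694.1  -53.14 113.16]
```

View pics/end.png

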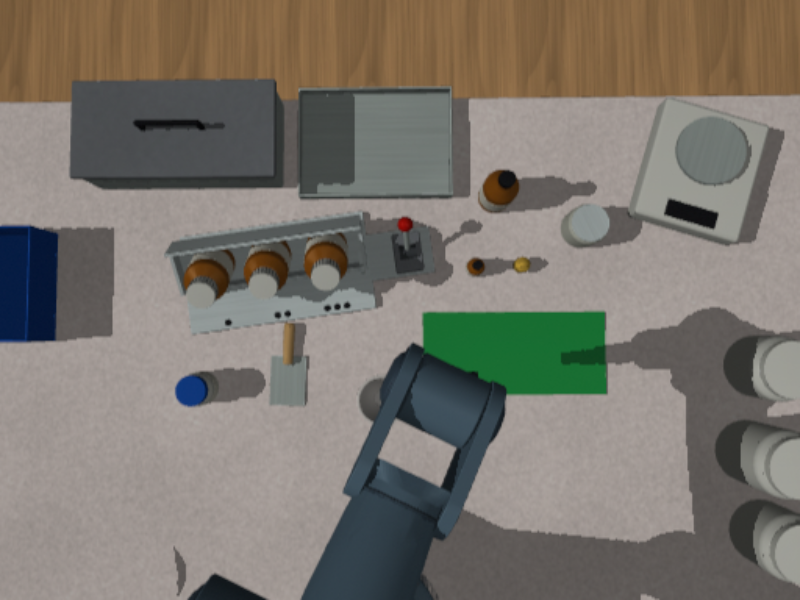

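All three caps are seated at (202,293), (264,282) and (325,275). The red ball is over at (405,225) after 76 mm of travel, which matches the full throw, and nothing else has moved.

```bash
python3 -c "
from workcell import manip
print(manip.finish_job())"
```

```text
the job is handed in; nothing more can be done
None
```

All three jars are closed with their own caps fully home, the red lever is locked at its end stop, nothing else was moved, and I handed the job in at about 48 s of the 72 s allowed; no verdict came back.

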